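Put two raw eggs on to boil in the egg cooker

ROBOT

A 7-joint arm with a two-finger parallel gripper is mounted at the origin on a cart in front of the work surface, level with it; the furniture and walls round the work are solid. World frame = base frame: x ahead of the robot, y to its left, z up, the work surface at z = 0. Lengths are in m, angles in rad, forces in N, time in s.
With the tool pointing down it reaches from about 0.4 to 0.925 m from the base axis. Payload 5.6 kg.
Tool frame: the origin (TCP) lies at the very end of the fingers, on their centre line; the grasp point (between the pads) lies 19 mm behind it; z points along the fingers, y is the line along which they close (so a half turn about z gives the same grasp; the last joint's range is limited). The gripper opens to 85 mm and grips with 20 to 120 N. Pads are 22 mm wide; open, the fingers measure 114 mm over their backs; the gripper's body (76 mm by 85 mm) begins 54 mm behind the grasp point. The pads swing forward as they close: fully open they stand 13 mm farther back than shut.
Start: joints at [-1.333, 0.468, -0.012, 1.603, 0.006, 1.071, -0.056], TCP at [0.18, 0.625, 0.231] pointing down, gripper open.
Joint ranges: [-2.53, 2.53], [-0.31, 2.02], [-1.57, 1.55], [0.28, 2.44], [-1.29, 4.43], [0.15, 1.84], [-2.92, 2.92]. Speed limits (rad/s): [2.57, 2.57, 3.14, 3.14, 3.14, 3.14, 3.14].

INTERFACE

Orientations are given as a 3x3 rotation matrix whose columns are the frame's x, y, z axes.
In Python, from rig import manip, viewer gives the robot as it stands. The module is installed in compiled form; this text tells all that it offers.
- The arm moves only by the tool move_arm, never from a script. Its argument "series" is a list of rows, each an object of numbers: "dx", "dy", "dz": the shift along the world's x, y, z scaled (see below); "ax", "ay", "az": the turn, a rotation vector about the world's x, y, z scaled (see below); "grip": the closure, from 0 (fully open) to 1 (shut). In form: [{"dx": .., "dy": .., "dz": .., "ax": .., "ay": .., "az": .., "grip": ..}, ...]. A call has 1 to 12 rows; each row is the pose to reach, as a shift and turn from the pose commanded when the call began; what a row does not reach only later rows make up. The controller multiplies each number of a shift by 0.5 m and each number of a turn by pi/4 rad. A row lasts 1/12 s, in which the tool goes at most 41.7 mm and 7.16 degrees, less where a joint would pass 70% of its speed; a pose out of reach is approached as far as the arm can. A call with a number of a shift or a turn outside -1 to 1 is refused whole. A call with a gripper value outside its range is refused whole. The fingers move at their own pace and stop on an object; "grip_force" is the grip in N (left out, the last holds). Time passes only in rows, so rows that repeat a pose let the fingers close. It gives the time, the measured TCP pose, the force, the opening and the grip force at its end, in the units of the state.
- manip.observe(): the state, without advancing time (a new reading comes with each control period).
- viewer.snapshot(name): name is "side" or "top" or "wrist"; returns a dict with "color" (480x640x3 uint8, red, green, blue), "z_map" (480x640 float32, m along the optical axis (not along the pixel's ray), 0 where there is no reading), "fx", "fy", "cx", "cy" (pixels), "dist_coeffs" ([k1, k2, p1, p2, k3] as OpenCV has them; the pictures are not rectified), "origin" and "orientation" of the camera in the world. Camera axes: x right, y down, z forward; pixel columns grow to the right and rows downward; lengths in m; the calibration is good to about 2 mm. A picture is of the moment at which its call begins.
- manip.finish_job(): hands the job in; it is judged then, once.
The state is a dict: "t": time; "joints": joint angles; "joint_velocities": joint speeds; "effort": joint torques, N m; "position": TCP position; "orientation": TCP orientation; "contact_force": force on the tool from outside, world axes, zero at the start; "wrist_torque": the same for the moment, N m; "opening": finger opening in m; "grasp_force": force on a finger pad.
Only numpy, scipy, OpenCV 4.12 (cv2) and the standard library are available. Lean on these libraries where they do the work, as an engineer would, in place of code of your own. Each camera call takes 0.05 s, during which the arm holds its last target. There are 200 camera calls.

TASK

Put the two eggs on to boil: set the brown egg in the cooker's one-dot seat (soft) and the white egg in its three-dot seat (hard), each upright with the pointed end down as it stands in the rack, then put the clear cover squarely on the cooker and press the red start button fully in so that it stays down. The eggs are raw and crack easily: hold them with the lightest grip, set them down softly rather than letting them drop, and knock them against nothing. Leave the salt shaker, timer and thermometer where they are.

Things in the scene. Friction and masses are not known exactly. Their poses are not given: they have to be found in the camera images.
- egg_brown: Brown raw egg, 60 g, 44 mm across, 58 mm long, pointed end down in a hole of the white rack. Origin at its pointed underside, z up its axis; widest 29 mm up. The shell cracks if the fingers' forces on it add up to more than 60 N (each pad counts: a 20 N grip makes 40 N), or if it meets anything else with more than 40 N (the other egg: 10 N), or falls free over about 5 mm.
- egg_white: White hen's egg, same size, shape, origin and strength as the brown one, in another hole of the same rack, diagonally across from it.
- egg_brown_mid (a point): Middle of the brown egg: on its axis at its widest place, 29 mm above its pointed end and 29 mm below its blunt end. It stands 18 mm above the top of the rack, or of a cooker seat, when the egg sits there.
- egg_white_mid (a point): The same point of the white egg.
- egg_rack: White plastic egg rack that does not shift: plate 112 x 166 mm (x, y), top 36 mm above the worktop, with 2 rows of 3 round 34 mm holes at 52 mm pitch. Origin at the centre of its underside. The eggs stand in two corner holes diagonally across from one another, at (26, 52) and (-26, -52) mm in its frame; the other four are empty.
- cooker: Round white egg cooker with a steel band, 176 mm across; it does not shift. Origin at the centre of its underside, z up; its control nose (62 mm wide, 54 mm high) points along its -x, to 150 mm from the axis. White flange 58 mm above the worktop; on it a black round egg carrier, 148 mm across, 8 mm high, with three black ring seats 42 mm from the axis, 73 mm apart, marked by white dots.
- seat_one (a point): Centre of the rim of the one-dot seat (soft; near left seen from the nose), 80 mm above the worktop. The seat is a ring 41 mm across outside, 34 mm inside, 14 mm deep, with its dots on the carrier outside it. An egg sitting in it has its pointed end 11 mm below this point and its widest place 18 mm above it.
- seat_three (a point): Centre of the rim of the three-dot seat (hard; near right seen from the nose), same size and height. The third seat, two dots, at the far side, stays empty.
- flange (a point): Centre of the cooker at the height of its flange (58 mm), where the cover's rim comes to rest: the cover drops 8 mm round the black carrier, with 3 mm play all round. Its axes are those of the cooker.
- cover: Clear domed cover, 159 mm across the rim outside (154 mm inside), 84 mm high to its flat roof, walls 2.5 mm, 160 g nominal, standing mouth down on the worktop. Origin at the centre of its rim, z up. In the middle of the roof a round black knob, 26 mm across and 34 mm high, 18 mm across at its stem.
- cover_knob (a point): Grip point on the cover's axis, 22 mm above the roof (106 mm above the rim); the knob's top is 12 mm higher.
- start_button (a joint): Travel of the red start button, m: 0 up (off), 0.006 fully in (on). It moves straight down against about 2.5 N, stops hard at the end and stays where it is left.
- button_top (a point): Centre of the top face of the red start button (21 mm across), on top of the cooker's nose, 128 mm from its axis; 65 mm above the worktop when up.
- salt_shaker: Glass salt shaker with a grey top, 44 mm across, 90 mm high, standing loose; origin under its centre. A bystander.
- timer: White kitchen timer with a red dial, 64 x 62 x 50 mm, loose; origin under its centre. A bystander.
- thermometer: Yellow probe thermometer, 200 mm long, lying loose; origin under its centre. A bystander.
There are look-alikes about, which are no part of the job. Leave any blue or green look-alike of the egg_white alone.

How it is judged:
On the way, in this order (a step that is already met when the one before it is completed fails the run):
1. the brown egg sits in the one-dot seat and the white egg in the three-dot seat, both released (horizontal distance between egg_brown_mid and seat_one below 0.006 m and z of egg_brown_mid in the frame of seat_one between 0.0125 and 0.025 m and angle between each of egg_brown_mid, egg_white_mid's own z axis and vertical below 0.4 rad and horizontal distance between egg_white_mid and seat_three below 0.006 m and z of egg_white_mid in the frame of seat_three between 0.0125 and 0.025 m and contact force between each of egg_brown, egg_white and the fingers below 0.05 N), for 0.2 s.
2. the cover is squarely on the cooker, over the eggs (horizontal distance between egg_brown_mid and seat_one below 0.006 m and z of egg_brown_mid in the frame of seat_one between 0.0125 and 0.025 m and angle between each of egg_brown_mid, egg_white_mid's own z axis and vertical below 0.4 rad and horizontal distance between egg_white_mid and seat_three below 0.006 m and z of egg_white_mid in the frame of seat_three between 0.0125 and 0.025 m and horizontal distance between cover and flange below 0.005 m and z of cover in the frame of flange between -0.003 and 0.003 m and angle between cover's own z axis and vertical below 0.035 rad), for 0.2 s.
3. the start button is pressed in, with the cover on (all of step 2 and value of joint start_button above 0.0045 m), for 0.1 s.
At the end, for the whole second after the job is handed in: Brown egg in the one-dot seat, white egg in the three-dot seat (within 6 mm of centre, fully down, within 23 degrees of upright), cover on the flange (within 5 mm of centred, 3 mm of height, 2 degrees of level), start button in by over 4.5 mm, eggs and cover at rest (all of step 3 and linear speed of each of egg_brown, egg_white, cover below 0.03 m/s); the robot touches nothing.
It fails at once if an egg is squeezed: the fingers' forces on it add up to more than 60 N (contact force between any of egg_brown, egg_white and the fingers above 60 N).
It fails at once if an egg is pressed on the cooker or rack, or meets the cover, with more than 40 N (contact force between any of egg_brown, egg_white and cooker above 40 N or contact force between any of egg_brown, egg_white and egg_rack above 40 N or contact force between any of egg_brown, egg_white and cover above 40 N).
It fails at once if the two eggs are knocked together with more than 10 N (contact force between egg_brown and egg_white above 10 N).
It fails at once if an egg is dropped or rolls off: it moves faster than 0.25 m/s with no finger on it, or comes down to the worktop ((linear speed of egg_brown above 0.25 m/s and contact force between egg_brown and the fingers below 0.05 N) or (linear speed of egg_white above 0.25 m/s and contact force between egg_white and the fingers below 0.05 N) or height (world z) of any of egg_brown_mid, egg_white_mid below 0.04 m).
It fails at once if a bystander (salt shaker, timer or thermometer) is moved by more than 20 mm (distance of any of salt_shaker, timer, thermometer from where it was at the start of the episode above 0.02 m).
It also fails if it takes over 72 s, if anything falls off the work surface, if the arm or the gripper's body presses on something with over 40 N, if the wrist force passes 120 N, or if a joint passes its speed limit or range.

## Working session

There is one attempt and no reset: what is moved stays moved. The work goes in short steps, Python scripts to look and compute and a tool call to move; the robot and the scene stay as the last step left them, time stands still between calls to the robot, and variables do not carry over. Pictures are saved under pics/ and viewed, at most 10 in all, crops included, and the job is handed in when it is done.

Besides the shell and the picture viewer there is one more tool, called after "Request:" by a JSON object that holds its "op" and its "data", one argument or row to a line. move_arm: Moves the arm, as the interface text tells. Its arguments: {"type":"object","properties":{"series":{"type":"array"},"grip_force":{"type":"number"}},"required":["series"]}

```bash
mkdir -p pics
cat > h.py <<'E'
import numpy as np, cv2
from rig import manip, viewer
def snap(n,save=None):
    s=viewer.snapshot(n)
    if save: cv2.imwrite('pics/'+save+'.png',s['color'][:,:,::-1])
    np.savez('last_'+n+'.npz',**{k:np.array(v) for k,v in s.items()})
    return s
def load(n): return dict(np.load('last_'+n+'.npz'))
def K(s): return np.array([[s['fx'],0,s['cx']],[0,s['fy'],s['cy']],[0,0,1.]],float)
def rays(s,px):
    p=cv2.undistortPoints(np.array(px,float).reshape(-1,1,2),K(s),np.array(s['dist_coeffs'],float))[:,0]
    return np.c_[p,np.ones(len(p))]@np.array(s['orientation']).T
def onplane(s,px,z):
    d=rays(s,px);o=np.array(s['origin']);return o+d*((z-o[2])/d[:,2])[:,None]
def cloud(s):
    v,u=np.mgrid[0:480,0:640]
    d=rays(s,np.stack([u,v],-1).reshape(-1,2))
    return (np.array(s['origin'])+d*np.array(s['z_map']).reshape(-1,1)).reshape(480,640,3)
E
python3 - <<'E'
from h import *
np.set_printoptions(precision=4,suppress=True)
for n in('top','side'):
    s=snap(n,n+'0');print(n,s['origin'],s['orientation'],s['fx'],s['dist_coeffs'])
st=manip.observe();print(st['t'],st['position'],st['orientation'],st['opening'])
E
```

```text
top [0.2596 0.0688 1.2275] [[ 0.0217 -0.9718  0.2347]
 [-0.9998 -0.0222  0.0009]
 [ 0.0043 -0.2346 -0.9721]] 446.538393753488 [-0.1148  0.      0.      0.      0.    ]
side [-0.2975 -0.4409  0.6086] [[ 0.5292 -0.4028  0.7468]
 [-0.8484 -0.2388  0.4724]
 [-0.0119 -0.8836 -0.4681]] 501.81957904163795 [-0.029  0.     0.     0.     0.   ]
0.1 [0.18   0.624  0.2304] [[-0.9608  0.2771 -0.0003]
 [ 0.2771  0.9608 -0.0016]
 [-0.0001 -0.0016 -1.    ]] 0.08554753537058798
```

View pics/top0.png

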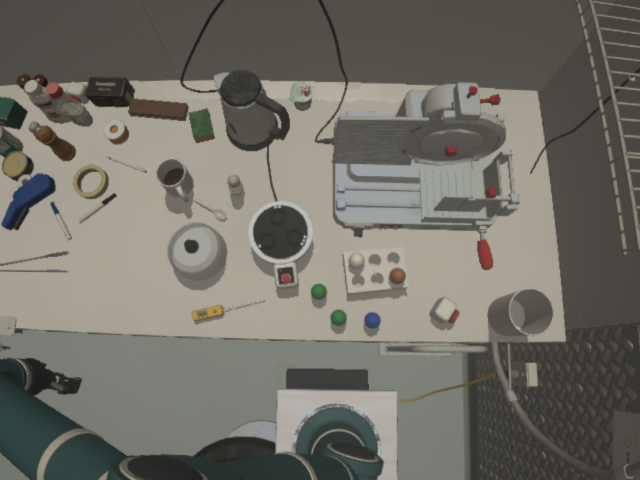

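View pics/side0.png

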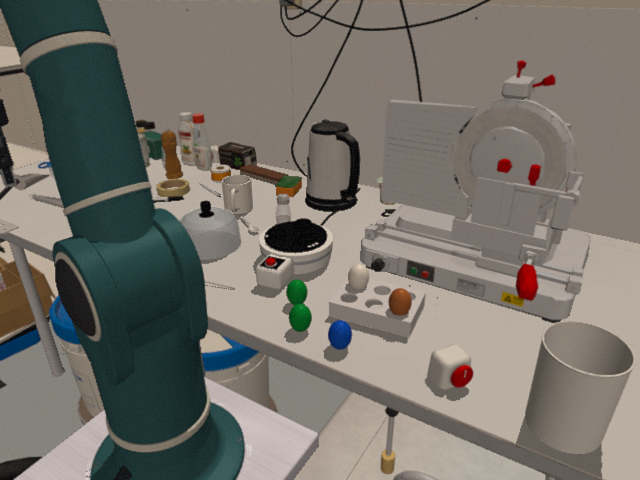

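The top view shows the cooker at (281,234) with its nose and red button at (286,278). The white egg is at (357,261), the brown egg at (398,275), and the cover knob at (190,246). The green and blue look-alikes are at (318,291), (339,317) and (372,320). The side view agrees.

Run:
```python
from h import *
np.set_printoptions(precision=4,suppress=True)
s=load('top')
for n,px,z in [('cooker',(281,234),.066),('button',(286,278),.065),('white',(357,261),.08),('brown',(398,275),.08),('knob',(190,246),.115),('green',(318,291),.05),('shaker',(234,184),.08),('timer',(445,310),.04),('thermoL',(195,315),.01),('thermoR',(262,302),.01),('kettle',(250,110),.1)]:
    print(n,onplane(s,[px],z)[0], cloud(s)[px[1],px[0]])
s=snap('wrist','w0');print(s['origin'],s['orientation'],s['fx'],s['dist_coeffs'])
st=manip.observe();R=np.array(st['orientation']);print('cam in tcp',R.T@(np.array(s['origin'])-st['position']),R.T@np.array(s['orientation']))
```

```text
cooker [0.5578 0.1597 0.066 ] [0.5581 0.1597 0.065 ]
button [0.439 0.142 0.065] [0.4392 0.142  0.0642]
white [ 0.4858 -0.0433  0.08  ] [ 0.4848 -0.0427  0.0852]
brown [ 0.4508 -0.1507  0.08  ] [ 0.4505 -0.1503  0.0818]
knob [0.5081 0.3896 0.115 ] [0.5074 0.3887 0.1182]
green [0.4086 0.057  0.05  ] [0.4077 0.0571 0.0565]
shaker [0.6928 0.2933 0.08  ] [0.6896 0.2916 0.0887]
timer [ 0.365  -0.2838  0.04  ] [ 0.3641 -0.2808  0.0498]
thermoL [0.3393 0.3903 0.01  ] [0.3388 0.3881 0.018 ]
thermoR [0.3799 0.2085 0.01  ] [0.3805 0.2092 0.0042]
kettle [0.9098 0.2601 0.1   ] [0.8509 0.2428 0.202 ]
[0.1125 0.6444 0.3725] [[ 0.2772  0.9226  0.2684]
 [ 0.9608 -0.2653 -0.0801]
 [-0.0027  0.2801 -0.96  ]] 373.84574989074383 [-0.0334  0.      0.      0.      0.    ]
cam in tcp [ 0.0705  0.0006 -0.1419] [[ 0.0001 -0.96   -0.28  ]
 [ 1.      0.0004 -0.0012]
 [ 0.0013 -0.28    0.96  ]]
```

Request:
{"op": "move_arm", "data": {
  "series": [
    {"dx":0.06,"dy":-0.06,"dz":0.04,"az":-0.15},
    {"dx":0.12,"dy":-0.12,"dz":0.08,"az":-0.3},
    {"dx":0.17,"dy":-0.18,"dz":0.08,"az":-0.45},
    {"dx":0.22,"dy":-0.24,"dz":0.08,"az":-0.6},
    {"dx":0.26,"dy":-0.3,"dz":0.08,"az":-0.73},
    {"dx":0.3,"dy":-0.36,"dz":0.08,"az":-0.73},
    {"dx":0.33,"dy":-0.43,"dz":0.08,"az":-0.73},
    {"dx":0.36,"dy":-0.5,"dz":0.08,"az":-0.73},
    {"dx":0.36,"dy":-0.57,"dz":0.08,"az":-0.73},
    {"dx":0.36,"dy":-0.57,"dz":0.08,"az":-0.73},
    {"dx":0.36,"dy":-0.57,"dz":0.08,"az":-0.73}
  ]
}}

```text
$.series[0]: bad value
```

Request:
{"op": "move_arm", "data": {
  "series": [
    {"dx":0.04,"dy":-0.07,"az":-0.12},
    {"dx":0.08,"dy":-0.14,"az":-0.24},
    {"dx":0.12,"dy":-0.21,"az":-0.36},
    {"dx":0.16,"dy":-0.28,"az":-0.48},
    {"dx":0.2,"dy":-0.35,"az":-0.6},
    {"dx":0.24,"dy":-0.42,"az":-0.72},
    {"dx":0.27,"dy":-0.49,"az":-0.72},
    {"dx":0.28,"dy":-0.55,"az":-0.72},
    {"dx":0.28,"dy":-0.58,"az":-0.72},
    {"dx":0.28,"dy":-0.58,"az":-0.72},
    {"dx":0.28,"dy":-0.58,"az":-0.72},
    {"dx":0.28,"dy":-0.58,"az":-0.72}
  ]
}}

```text
$.series[0]: bad value
```

Run:
```python
from h import *
s=snap('wrist','w1');print(s['origin'])
st=manip.observe();print(st['t'],st['position'],st['orientation'],st['joints'])
```

```text
[0.1125112  0.64445318 0.37259078]
0.2 [0.1800928  0.62420291 0.2306907 ] [[-9.60819411e-01  2.77175058e-01 -2.16778879e-04]
 [ 2.77175128e-01  9.60818819e-01 -1.07047103e-03]
 [-8.84226419e-05 -1.08861505e-03 -9.99999404e-01]] [-1.33298697  0.46806537 -0.01161487  1.60326123  0.00600348  1.07139259
 -0.05629003]
```

View pics/w1.png

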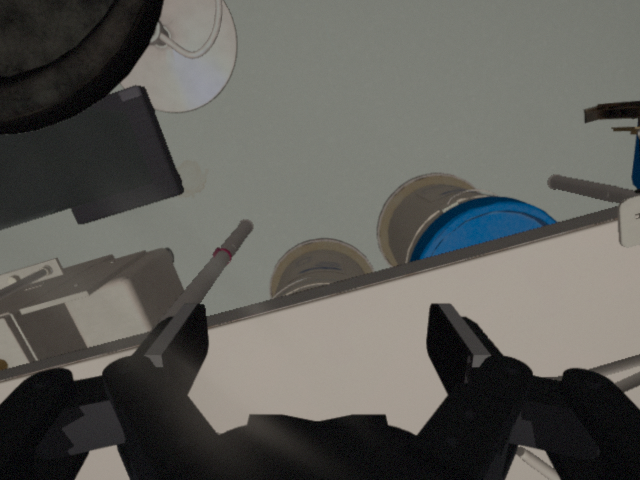

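Both calls were refused because each row needs all seven keys. The wrist picture shows the worktop edge, with the open fingers at the bottom near (175,370) and (460,370).

Request:
{"op": "move_arm", "data": {
  "series": [
    {"dx":0.06,"dy":-0.06,"dz":0.04,"ax":0,"ay":0,"az":-0.15,"grip":0},
    {"dx":0.12,"dy":-0.12,"dz":0.08,"ax":0,"ay":0,"az":-0.3,"grip":0},
    {"dx":0.17,"dy":-0.18,"dz":0.08,"ax":0,"ay":0,"az":-0.45,"grip":0},
    {"dx":0.22,"dy":-0.24,"dz":0.08,"ax":0,"ay":0,"az":-0.6,"grip":0},
    {"dx":0.26,"dy":-0.3,"dz":0.08,"ax":0,"ay":0,"az":-0.73,"grip":0},
    {"dx":0.3,"dy":-0.36,"dz":0.08,"ax":0,"ay":0,"az":-0.73,"grip":0},
    {"dx":0.33,"dy":-0.43,"dz":0.08,"ax":0,"ay":0,"az":-0.73,"grip":0},
    {"dx":0.36,"dy":-0.5,"dz":0.08,"ax":0,"ay":0,"az":-0.73,"grip":0},
    {"dx":0.36,"dy":-0.57,"dz":0.08,"ax":0,"ay":0,"az":-0.73,"grip":0},
    {"dx":0.36,"dy":-0.57,"dz":0.08,"ax":0,"ay":0,"az":-0.73,"grip":0}
  ],
  "grip_force": 20
}}

```text
t: 1.03
position: [0.3618, 0.3323, 0.2712]
orientation: [[-0.65, 0.76, -0.001], [0.76, 0.65, -0.003], [-0.002, -0.003, -1.0]]
contact_force: [0.3, -0.4, 0.5]
opening: 0.0854
grasp_force: 0.0
```

Request:
{"op": "move_arm", "data": {
  "series": [
    {"dx":0.04,"dy":-0.07,"dz":0,"ax":0,"ay":0,"az":-0.12,"grip":0},
    {"dx":0.08,"dy":-0.14,"dz":0,"ax":0,"ay":0,"az":-0.24,"grip":0},
    {"dx":0.12,"dy":-0.21,"dz":0,"ax":0,"ay":0,"az":-0.36,"grip":0},
    {"dx":0.16,"dy":-0.28,"dz":0,"ax":0,"ay":0,"az":-0.48,"grip":0},
    {"dx":0.2,"dy":-0.35,"dz":0,"ax":0,"ay":0,"az":-0.6,"grip":0},
    {"dx":0.24,"dy":-0.42,"dz":0,"ax":0,"ay":0,"az":-0.72,"grip":0},
    {"dx":0.27,"dy":-0.49,"dz":0,"ax":0,"ay":0,"az":-0.72,"grip":0},
    {"dx":0.28,"dy":-0.55,"dz":0,"ax":0,"ay":0,"az":-0.72,"grip":0},
    {"dx":0.28,"dy":-0.58,"dz":0,"ax":0,"ay":0,"az":-0.72,"grip":0},
    {"dx":0.28,"dy":-0.58,"dz":0,"ax":0,"ay":0,"az":-0.72,"grip":0},
    {"dx":0.28,"dy":-0.58,"dz":0,"ax":0,"ay":0,"az":-0.72,"grip":0}
  ]
}}

```text
t: 1.95
position: [0.5001, 0.0493, 0.2713]
orientation: [[-0.149, 0.989, -0.0], [0.989, 0.149, 0.0], [0.0, -0.0, -1.0]]
contact_force: [-0.4, 0.3, 0.5]
opening: 0.0849
grasp_force: 0.0
```

Run:
```python
from h import *
s=snap('wrist','w2');print(s['origin'])
st=manip.observe();print(st['t'],st['position'],st['orientation'],st['joints'])
```

```text
[0.49038358 0.1200824  0.413339  ]
2.0 [0.50001977 0.05053917 0.27121097] [[-1.51197946e-01  9.88503484e-01 -2.08156227e-04]
 [ 9.88503305e-01  1.51198046e-01  6.05314583e-04]
 [ 6.29828389e-04 -1.14240797e-04 -9.99999795e-01]] [-0.62762352  0.17487594  0.52315572  1.94081033 -0.10102846  1.05125803
  0.09098601]
```

View pics/w2.png

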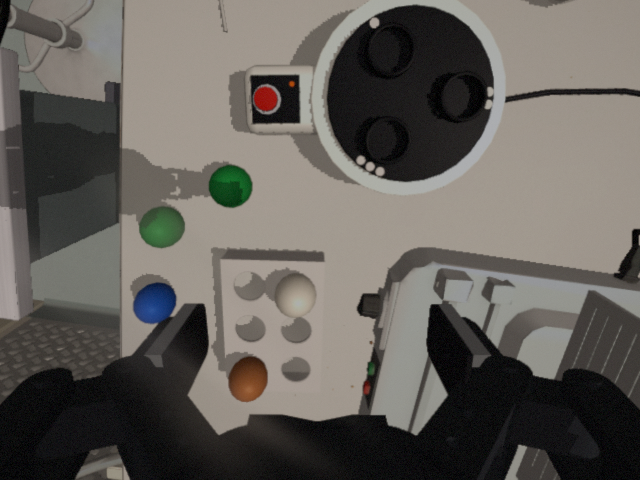

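One-dot seat is at (388,52), three-dot at (385,138), two-dot at (460,97), and the button at (266,99). The white egg is at (295,295) and the brown egg at (248,378).

```bash
cat > m.py <<'E'
from h import *
from scipy.optimize import least_squares
np.set_printoptions(precision=4,suppress=True)
def comp(mask,near):
    n,l,st,c=cv2.connectedComponentsWithStats(mask.astype(np.uint8)); 
    i=1+np.argmin(np.where(st[1:,4]>40,np.hypot(*(c[1:]-near).T),1e9)); return l==i
def egg(s,mask,name):
    m=cv2.erode(mask.astype(np.uint8),np.ones((3,3)))>0
    P=cloud(s)[m]; P=P[P[:,2]>.04]
    f=lambda c:np.sqrt(((P[:,0]-c[0])**2+(P[:,1]-c[1])**2)/.022**2+(P[:,2]-c[2])**2/.029**2)-1
    r=least_squares(f,[*P[:,:2].mean(0),P[:,2].max()-.029],loss='soft_l1',f_scale=.05)
    print(name,'mid',r.x,'rms',np.sqrt((r.fun**2).mean())*22,len(P)); return r.x
def circ(P):
    A=np.c_[2*P,np.ones(len(P))];x=np.linalg.lstsq(A,(P**2).sum(1),rcond=None)[0]
    return x[:2],np.sqrt(x[2]+x[:2]@x[:2])
def cooker(s,near):
    g=s['color'].max(2); m=comp(g<75,near) 
    c,_=cv2.findContours(m.astype(np.uint8),cv2.RETR_EXTERNAL,cv2.CHAIN_APPROX_NONE)
    c=max(c,key=cv2.contourArea); h=cv2.convexHull(c)[:,0]
    h=h[(h[:,1]>2)&(h[:,0]>2)&(h[:,0]<637)&(h[:,1]<477)]
    C,r=circ(onplane(s,h,.062)[:,:2]); print('carrier',C,r)
    return C
E
python3 - <<'E'
from m import *
s=load('wrist');im=s['color'].astype(int);R,G,B=im[...,0],im[...,1],im[...,2];P=cloud(s)
C=cooker(s,(420,97))
red=comp((R>150)&(G<60)&(B<60),(266,99)); uv=np.argwhere(red)[:,::-1].mean(0)
b=onplane(s,[uv],.065)[0];print('button',b,np.median(P[red][:,2]))
d=C-b[:2];print('nose len',np.hypot(*d),'yaw',np.degrees(np.arctan2(d[1],d[0])))
for n,q in(('one',(388,52)),('three',(385,138)),('two',(460,97))):
    a=P[q[1]-32:q[1]+33,q[0]-32:q[0]+33].reshape(-1,3) if q[1]>32 else P[0:q[1]+33,q[0]-32:q[0]+33].reshape(-1,3)
    a=a[(a[:,2]>.076)&(a[:,2]<.09)]; print(n,len(a),a[:,2].mean(),circ(a[:,:2]),C+0)
egg(s,comp((R>90)&(R>B+50)&(G>30),(248,378)),'brown')
X=P[...];m=(P[...,2]>.042)&(P[...,2]<.1)
yy,xx=np.mgrid[0:480,0:640]
egg(s,m&(np.hypot(xx-295,yy-295)<24),'white')
# rack holes
k=(P[...,2]<.032)&(xx>225)&(xx<325)&(yy>260)&(yy<390)
for q in((249,285),(249,328),(296,329),(296,368)): pass
# slicer heights near white egg
sl=(P[...,0]>.50)&(P[...,0]<.58)&(P[...,1]<0.02)&(P[...,1]>-.11)
print('obst max z',[ (x,P[...,2][sl&(abs(P[...,0]-x)<.005)].max()) for x in(.51,.52,.53,.54,.55,.56,.57)])
E
```

```text
carrier [0.5669 0.1621] 0.07368187429376036
button [0.4459 0.1446 0.065 ] 0.06420705237215596
nose len 0.12226654345016641 yaw 8.255794050597563
one 727 0.07901158402928646 (array([0.5401, 0.194 ]), np.float64(0.018719233424143306)) [0.5669 0.1621]
three 597 0.07904811378194654 (array([0.5511, 0.1228]), np.float64(0.01862038855666269)) [0.5669 0.1621]
two 649 0.07888760685905287 (array([0.6077, 0.1683]), np.float64(0.018732526389986476)) [0.5669 0.1621]
brown mid [ 0.4524 -0.1538  0.0537] rms 13.50424762612582 738
white mid [ 0.4919 -0.0442  0.0535] rms 0.46393766192877084 1263
obst max z [(0.51, np.float64(0.07770923482279263)), (0.52, np.float64(0.03794065549355974)), (0.53, np.float64(0.0374086468771459)), (0.54, np.float64(0.0018814913029228664)), (0.55, np.float64(0.0024320308896201848)), (0.56, np.float64(0.05579464117837163)), (0.57, np.float64(0.057234292649360974))]
```

Request:
{"op": "move_arm", "data": {
  "series": [
    {"dx":-0.02,"dy":-0.07,"dz":0,"ax":0,"ay":0,"az":0,"grip":0},
    {"dx":-0.04,"dy":-0.14,"dz":0,"ax":0,"ay":0,"az":0,"grip":0},
    {"dx":-0.06,"dy":-0.21,"dz":-0.04,"ax":0,"ay":0,"az":0,"grip":0},
    {"dx":-0.08,"dy":-0.28,"dz":-0.08,"ax":0,"ay":0,"az":0,"grip":0},
    {"dx":-0.09,"dy":-0.34,"dz":-0.12,"ax":0,"ay":0,"az":0,"grip":0},
    {"dx":-0.09,"dy":-0.39,"dz":-0.17,"ax":0,"ay":0,"az":0,"grip":0},
    {"dx":-0.09,"dy":-0.41,"dz":-0.21,"ax":0,"ay":0,"az":0,"grip":0},
    {"dx":-0.09,"dy":-0.41,"dz":-0.23,"ax":0,"ay":0,"az":0,"grip":0},
    {"dx":-0.09,"dy":-0.41,"dz":-0.23,"ax":0,"ay":0,"az":0,"grip":0},
    {"dx":-0.09,"dy":-0.41,"dz":-0.23,"ax":0,"ay":0,"az":0,"grip":0}
  ]
}}

```text
t: 2.83
position: [0.4557, -0.1535, 0.1562]
orientation: [[-0.153, 0.988, -0.001], [0.988, 0.153, 0.001], [0.001, -0.001, -1.0]]
contact_force: [1.5, -0.1, 0.1]
opening: 0.0853
grasp_force: 0.0
```

Run:
```python
from m import *
s=snap('wrist','w3');im=s['color'].astype(int);R,G,B=im[...,0],im[...,1],im[...,2]
m=comp((R>70)&(R>B+40)&(R>G+20),(320,240));print(np.argwhere(m).mean(0))
c=egg(s,m,'brown')
P=cloud(s);k=(P[...,2]>.042)&(P[...,2]<.1)&(np.hypot(P[...,0]-.492,P[...,1]+.044)<.03)
w=egg(s,k,'white') if k.sum()>200 else c
d=w-c;print('rack yaw',np.degrees(np.arctan2(d[1],d[0]))-np.degrees(np.arctan2(104,52)),np.hypot(*d[:2]))
st=manip.observe();print(st['position'],c-st['position'])
```

```text
[245.2053 317.1618]
brown mid [ 0.4528 -0.1536  0.0534] rms 9.551860801460107 2063
white mid [ 0.4916 -0.0443  0.0533] rms 0.4283562686660317 4112
rack yaw 7.065799250501698 0.11604193425666504
[ 0.4562 -0.1537  0.1569] [-0.0033  0.0001 -0.1035]
```

```bash
sed -i 's/P=P\[P\[:,2\]>.04\]/P=P[(P[:,2]>.04)\&(P[:,2]<.14)]/' m.py
python3 - <<'E'
from m import *
s=load('wrist');im=s['color'].astype(int);R,G,B=im[...,0],im[...,1],im[...,2]
m=comp((R>70)&(R>B+40)&(R>G+20),(320,240))
c=egg(s,m,'brown')
st=manip.observe();print(st['position'],c-st['position'])
E
```

```text
brown mid [ 0.4528 -0.1536  0.0534] rms 0.4091624375065881 2057
[ 0.4562 -0.1537  0.1569] [-0.0033  0.0001 -0.1035]
```

Request:
{"op": "move_arm", "data": {
  "series": [
    {"dx":-0.006,"dy":0,"dz":-0.06,"ax":0,"ay":0,"az":0,"grip":0.1},
    {"dx":-0.006,"dy":0,"dz":-0.12,"ax":0,"ay":0,"az":0,"grip":0.2},
    {"dx":-0.006,"dy":0,"dz":-0.17,"ax":0,"ay":0,"az":0,"grip":0.2},
    {"dx":-0.006,"dy":0,"dz":-0.2,"ax":0,"ay":0,"az":0,"grip":0.2},
    {"dx":-0.006,"dy":0,"dz":-0.22,"ax":0,"ay":0,"az":0,"grip":0.2},
    {"dx":-0.006,"dy":0,"dz":-0.235,"ax":0,"ay":0,"az":0,"grip":0.25},
    {"dx":-0.006,"dy":0,"dz":-0.235,"ax":0,"ay":0,"az":0,"grip":0.3},
    {"dx":-0.006,"dy":0,"dz":-0.235,"ax":0,"ay":0,"az":0,"grip":0.36},
    {"dx":-0.006,"dy":0,"dz":-0.235,"ax":0,"ay":0,"az":0,"grip":0.4},
    {"dx":-0.006,"dy":0,"dz":-0.235,"ax":0,"ay":0,"az":0,"grip":0.42},
    {"dx":-0.006,"dy":0,"dz":-0.235,"ax":0,"ay":0,"az":0,"grip":0.42}
  ],
  "grip_force": 20
}}

```text
t: 3.8
position: [0.4528, -0.1555, 0.0396]
orientation: [[-0.151, 0.989, 0.002], [0.989, 0.151, -0.0], [-0.0, 0.002, -1.0]]
contact_force: [-0.2, -0.4, -0.3]
opening: 0.0494
grasp_force: 0.0
```

Request:
{"op": "move_arm", "data": {
  "series": [
    {"dx":0,"dy":0,"dz":0,"ax":0,"ay":0,"az":0,"grip":0.44},
    {"dx":0,"dy":0,"dz":0,"ax":0,"ay":0,"az":0,"grip":0.45},
    {"dx":0,"dy":0,"dz":0,"ax":0,"ay":0,"az":0,"grip":0.46},
    {"dx":0,"dy":0,"dz":0,"ax":0,"ay":0,"az":0,"grip":0.47},
    {"dx":0,"dy":0,"dz":0,"ax":0,"ay":0,"az":0,"grip":0.48},
    {"dx":0,"dy":0,"dz":0,"ax":0,"ay":0,"az":0,"grip":0.49},
    {"dx":0,"dy":0,"dz":0,"ax":0,"ay":0,"az":0,"grip":0.5},
    {"dx":0,"dy":0,"dz":0,"ax":0,"ay":0,"az":0,"grip":0.52},
    {"dx":0,"dy":0,"dz":0,"ax":0,"ay":0,"az":0,"grip":0.54},
    {"dx":0,"dy":0,"dz":0,"ax":0,"ay":0,"az":0,"grip":0.56}
  ],
  "grip_force": 20
}}

```text
t: 4.63
position: [0.4522, -0.1555, 0.0388]
orientation: [[-0.151, 0.989, 0.0], [0.989, 0.151, 0.0], [0.0, 0.0, -1.0]]
contact_force: [-0.8, 0.1, 2.8]
opening: 0.0428
grasp_force: 20.1
```

Request:
{"op": "move_arm", "data": {
  "series": [
    {"dx":0,"dy":0,"dz":0.01,"ax":0,"ay":0,"az":0,"grip":0.56},
    {"dx":0,"dy":0,"dz":0.03,"ax":0,"ay":0,"az":0,"grip":0.56},
    {"dx":0,"dy":0,"dz":0.06,"ax":0,"ay":0,"az":0,"grip":0.56},
    {"dx":0,"dy":0,"dz":0.1,"ax":0,"ay":0,"az":0,"grip":0.56},
    {"dx":0,"dy":0,"dz":0.14,"ax":0,"ay":0,"az":0,"grip":0.56},
    {"dx":0,"dy":0,"dz":0.18,"ax":0,"ay":0,"az":0,"grip":0.56},
    {"dx":0,"dy":0.01,"dz":0.21,"ax":0,"ay":0,"az":0,"grip":0.56},
    {"dx":0.01,"dy":0.04,"dz":0.23,"ax":0,"ay":0,"az":0,"grip":0.56},
    {"dx":0.02,"dy":0.08,"dz":0.24,"ax":0,"ay":0,"az":0,"grip":0.56},
    {"dx":0.03,"dy":0.12,"dz":0.24,"ax":0,"ay":0,"az":0,"grip":0.56},
    {"dx":0.04,"dy":0.16,"dz":0.24,"ax":0,"ay":0,"az":0,"grip":0.56},
    {"dx":0.05,"dy":0.2,"dz":0.24,"ax":0,"ay":0,"az":0,"grip":0.56}
  ]
}}

```text
t: 5.63
position: [0.4773, -0.0546, 0.1598]
orientation: [[-0.15, 0.989, 0.001], [0.989, 0.15, 0.0], [0.0, 0.001, -1.0]]
contact_force: [0.3, -0.4, -0.7]
opening: 0.0427
grasp_force: 20.5
```

Request:
{"op": "move_arm", "data": {
  "series": [
    {"dx":0.01,"dy":0.04,"dz":0,"ax":0,"ay":0,"az":0,"grip":0.56},
    {"dx":0.02,"dy":0.08,"dz":0,"ax":0,"ay":0,"az":0,"grip":0.56},
    {"dx":0.03,"dy":0.13,"dz":0,"ax":0,"ay":0,"az":0,"grip":0.56},
    {"dx":0.05,"dy":0.18,"dz":0,"ax":0,"ay":0,"az":0,"grip":0.56},
    {"dx":0.06,"dy":0.23,"dz":0,"ax":0,"ay":0,"az":0,"grip":0.56},
    {"dx":0.08,"dy":0.28,"dz":0,"ax":0,"ay":0,"az":0,"grip":0.56},
    {"dx":0.09,"dy":0.33,"dz":0,"ax":0,"ay":0,"az":0,"grip":0.56},
    {"dx":0.1,"dy":0.38,"dz":0,"ax":0,"ay":0,"az":0,"grip":0.56},
    {"dx":0.115,"dy":0.43,"dz":0,"ax":0,"ay":0,"az":0,"grip":0.56},
    {"dx":0.125,"dy":0.47,"dz":0,"ax":0,"ay":0,"az":0,"grip":0.56},
    {"dx":0.125,"dy":0.49,"dz":0,"ax":0,"ay":0,"az":0,"grip":0.56},
    {"dx":0.125,"dy":0.495,"dz":0,"ax":0,"ay":0,"az":0,"grip":0.56}
  ]
}}

```text
t: 6.63
position: [0.5392, 0.1941, 0.159]
orientation: [[-0.154, 0.988, -0.0], [0.988, 0.154, 0.0], [0.0, 0.0, -1.0]]
contact_force: [0.1, 0.5, -0.8]
opening: 0.0427
grasp_force: 20.5
```

Run:
```python
from m import *
s=snap('wrist','w4');im=s['color'].astype(int);R,G,B=im[...,0],im[...,1],im[...,2];P=cloud(s)
m=comp((R>70)&(R>B+40)&(R>G+20),(320,340));print(np.argwhere(m).mean(0))
m&=P[...,2]>.04
q=P[m];q=q[(q[:,2]<.25)];c=q.mean(0)
f=lambda c:np.sqrt(((q[:,0]-c[0])**2+(q[:,1]-c[1])**2)/.022**2+(q[:,2]-c[2])**2/.029**2)-1
r=least_squares(f,[*q[:,:2].mean(0),q[:,2].max()-.029],loss='soft_l1',f_scale=.05);print('egg',r.x,np.sqrt((r.fun**2).mean())*22,len(q))
for n,x0 in(('one',(.540,.1945)),('three',(.551,.1228)),('two',(.6077,.1683))):
    a=P[np.hypot(P[...,0]-x0[0],P[...,1]-x0[1])<.028]
    a=a[(a[:,2]>.076)&(a[:,2]<.09)]; print(n,len(a),circ(a[:,:2]))
st=manip.observe();print(st['t'],st['position'],st['grasp_force'])
```

```text
[330.0422 317.0467]
egg [0.5398 0.1958 0.1734] 0.39024885993410685 11357
one 816 (array([0.5406, 0.1956]), np.float64(0.01855037549498253))
three 0 (array([0., 0.]), np.float64(0.0))
two 737 (array([0.6078, 0.1692]), np.float64(0.018715328019701626))
6.6833 [0.5391 0.1929 0.1589] 20.490221679210663
```

View pics/w4.png

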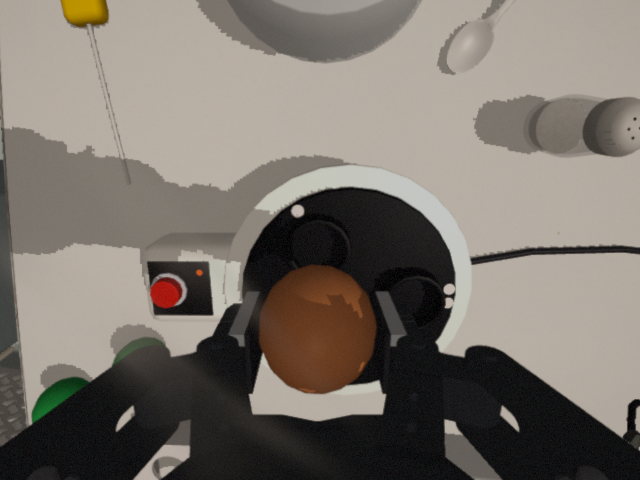

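The egg hangs level at about (317,330), right over the one-dot seat at (320,245), which has its single dot at (297,211).

Request:
{"op": "move_arm", "data": {
  "series": [
    {"dx":0.001,"dy":0,"dz":-0.02,"ax":0,"ay":0,"az":0,"grip":0.56},
    {"dx":0.001,"dy":0,"dz":-0.05,"ax":0,"ay":0,"az":0,"grip":0.56},
    {"dx":0.001,"dy":0,"dz":-0.08,"ax":0,"ay":0,"az":0,"grip":0.56},
    {"dx":0.001,"dy":0,"dz":-0.1,"ax":0,"ay":0,"az":0,"grip":0.56},
    {"dx":0.001,"dy":0,"dz":-0.115,"ax":0,"ay":0,"az":0,"grip":0.56},
    {"dx":0.001,"dy":0,"dz":-0.125,"ax":0,"ay":0,"az":0,"grip":0.56},
    {"dx":0.001,"dy":0,"dz":-0.135,"ax":0,"ay":0,"az":0,"grip":0.56},
    {"dx":0.001,"dy":0,"dz":-0.142,"ax":0,"ay":0,"az":0,"grip":0.56},
    {"dx":0.001,"dy":0,"dz":-0.145,"ax":0,"ay":0,"az":0,"grip":0.56},
    {"dx":0.001,"dy":0,"dz":-0.146,"ax":0,"ay":0,"az":0,"grip":0.56},
    {"dx":0.001,"dy":0,"dz":-0.146,"ax":0,"ay":0,"az":0,"grip":0.56}
  ]
}}

```text
t: 7.6
position: [0.5404, 0.1921, 0.086]
orientation: [[-0.151, 0.989, 0.0], [0.989, 0.151, 0.0], [0.0, 0.0, -1.0]]
contact_force: [-0.6, 0.7, -0.5]
opening: 0.0428
grasp_force: 20.5
```

Request:
{"op": "move_arm", "data": {
  "series": [
    {"dx":0,"dy":0,"dz":-0.001,"ax":0,"ay":0,"az":0,"grip":0.56},
    {"dx":0,"dy":0,"dz":-0.002,"ax":0,"ay":0,"az":0,"grip":0.56},
    {"dx":0,"dy":0,"dz":-0.003,"ax":0,"ay":0,"az":0,"grip":0.56},
    {"dx":0,"dy":0,"dz":-0.003,"ax":0,"ay":0,"az":0,"grip":0.56}
  ]
}}

```text
t: 7.93
position: [0.5402, 0.1921, 0.0844]
orientation: [[-0.151, 0.989, 0.0], [0.989, 0.151, 0.0], [0.0, 0.0, -1.0]]
contact_force: [-0.1, 1.1, -0.5]
opening: 0.0427
grasp_force: 20.5
```

Request:
{"op": "move_arm", "data": {
  "series": [
    {"dx":0,"dy":0.001,"dz":-0.001,"ax":0,"ay":0,"az":0,"grip":0.56},
    {"dx":0,"dy":0.001,"dz":-0.002,"ax":0,"ay":0,"az":0,"grip":0.56},
    {"dx":0,"dy":0.001,"dz":-0.003,"ax":0,"ay":0,"az":0,"grip":0.56}
  ]
}}

```text
t: 8.18
position: [0.5402, 0.1929, 0.083]
orientation: [[-0.151, 0.989, 0.0], [0.989, 0.151, 0.0], [0.0, 0.0, -1.0]]
contact_force: [-1.1, 1.0, 3.1]
opening: 0.0426
grasp_force: 20.7
```

```bash
cat > eggpos.py <<'E'
from m import *
s=snap('wrist');P=cloud(s);st=manip.observe()
yy,xx=np.mgrid[0:480,0:640];im=s['color'].astype(int);R,G,B=im[...,0],im[...,1],im[...,2]
import sys
if sys.argv[1]=='b': m=comp((R>70)&(R>B+40)&(R>G+20),(320,340))
else: m=comp((R>100)&(abs(R-B)<60)&(np.hypot(xx-320,yy-330)<62),(320,330))
q=P[m];q=q[(q[:,2]>st['position'][2]-.02)&(q[:,2]<st['position'][2]+.06)]
f=lambda c:np.sqrt(((q[:,0]-c[0])**2+(q[:,1]-c[1])**2)/.022**2+(q[:,2]-c[2])**2/.029**2)-1
r=least_squares(f,[*q[:,:2].mean(0),q[:,2].max()-.029],loss='soft_l1',f_scale=.05);print('egg',r.x,np.sqrt((r.fun**2).mean())*22,len(q))
print(st['t'],st['position'],st['contact_force'],st['grasp_force'])
E
python3 eggpos.py b
```

```text
egg [0.5407 0.1947 0.0974] 0.9656383934652939 11529
8.2333 [0.5402 0.1929 0.0829] [-0.7448  0.6228  2.0637] 20.645458102226257
```

Request:
{"op": "move_arm", "data": {
  "series": [
    {"dx":0,"dy":0,"dz":-0.001,"ax":0,"ay":0,"az":0,"grip":0.52},
    {"dx":0,"dy":0,"dz":-0.001,"ax":0,"ay":0,"az":0,"grip":0.5},
    {"dx":0,"dy":0,"dz":-0.001,"ax":0,"ay":0,"az":0,"grip":0.48},
    {"dx":0,"dy":0,"dz":-0.001,"ax":0,"ay":0,"az":0,"grip":0.46},
    {"dx":0,"dy":0,"dz":-0.001,"ax":0,"ay":0,"az":0,"grip":0.43},
    {"dx":0,"dy":0,"dz":-0.001,"ax":0,"ay":0,"az":0,"grip":0.4},
    {"dx":0,"dy":0,"dz":-0.001,"ax":0,"ay":0,"az":0,"grip":0.36},
    {"dx":0,"dy":0,"dz":-0.001,"ax":0,"ay":0,"az":0,"grip":0.32},
    {"dx":0,"dy":0,"dz":-0.001,"ax":0,"ay":0,"az":0,"grip":0.28},
    {"dx":0,"dy":0,"dz":-0.001,"ax":0,"ay":0,"az":0,"grip":0.24}
  ]
}}

```text
t: 9.07
position: [0.5402, 0.1925, 0.0823]
orientation: [[-0.151, 0.989, 0.0], [0.989, 0.151, -0.0], [-0.0, 0.0, -1.0]]
contact_force: [-0.2, 0.0, -0.5]
opening: 0.0648
grasp_force: 0.0
```

```bash
python3 eggpos.py b
```

```text
egg [0.5406 0.1948 0.0973] 1.4220249358772306 11738
9.1167 [0.5402 0.1925 0.0823] [ 0.0369  0.0231 -0.3776] 0.0
```

Request:
{"op": "move_arm", "data": {
  "series": [
    {"dx":0,"dy":0,"dz":0.03,"ax":0,"ay":0,"az":0,"grip":0.2},
    {"dx":0,"dy":0,"dz":0.08,"ax":0,"ay":0,"az":0,"grip":0.2},
    {"dx":0,"dy":0,"dz":0.14,"ax":0,"ay":0,"az":0,"grip":0.2},
    {"dx":0,"dy":0,"dz":0.2,"ax":0,"ay":0,"az":0,"grip":0.2},
    {"dx":-0.02,"dy":-0.07,"dz":0.21,"ax":0,"ay":0,"az":0,"grip":0.2},
    {"dx":-0.03,"dy":-0.14,"dz":0.21,"ax":0,"ay":0,"az":0,"grip":0.2},
    {"dx":-0.05,"dy":-0.22,"dz":0.21,"ax":0,"ay":0,"az":0,"grip":0.2},
    {"dx":-0.07,"dy":-0.3,"dz":0.2,"ax":0,"ay":0,"az":0,"grip":0.2},
    {"dx":-0.09,"dy":-0.37,"dz":0.18,"ax":0,"ay":0,"az":0,"grip":0.2},
    {"dx":-0.097,"dy":-0.44,"dz":0.15,"ax":0,"ay":0,"az":0,"grip":0.2},
    {"dx":-0.097,"dy":-0.474,"dz":0.146,"ax":0,"ay":0,"az":0,"grip":0.2},
    {"dx":-0.097,"dy":-0.474,"dz":0.146,"ax":0,"ay":0,"az":0,"grip":0.2}
  ]
}}

```text
t: 10.12
position: [0.4904, -0.0492, 0.1549]
orientation: [[-0.143, 0.99, -0.001], [0.99, 0.143, -0.002], [-0.002, -0.001, -1.0]]
contact_force: [-0.7, -1.1, -0.1]
opening: 0.0681
grasp_force: 0.0
```

Run:
```python
from m import *
s=snap('wrist','w5');P=cloud(s)
k=(P[...,2]>.042)&(P[...,2]<.1)&(np.hypot(P[...,0]-.492,P[...,1]+.044)<.03)
w=egg(s,k,'white')
for n,x0 in(('one',(.540,.1945)),('three',(.5513,.1232)),('two',(.6077,.1683))):
    a=P[np.hypot(P[...,0]-x0[0],P[...,1]-x0[1])<.028]
    a=a[(a[:,2]>.076)&(a[:,2]<.09)]; print(n,len(a),circ(a[:,:2]) if len(a)>50 else '')
st=manip.observe();print(st['t'],st['position'],w-st['position'])
```

```text
white mid [ 0.4918 -0.0441  0.0534] rms 0.39189042097474713 3084
one 0 
three 0 
two 0 
10.1667 [ 0.4912 -0.0466  0.1552] [ 0.0006  0.0025 -0.1019]
```

Request:
{"op": "move_arm", "data": {
  "series": [
    {"dx":0.001,"dy":0,"dz":-0.06,"ax":0,"ay":0,"az":0,"grip":0.2},
    {"dx":0.001,"dy":0,"dz":-0.12,"ax":0,"ay":0,"az":0,"grip":0.2},
    {"dx":0.001,"dy":0,"dz":-0.17,"ax":0,"ay":0,"az":0,"grip":0.2},
    {"dx":0.001,"dy":0,"dz":-0.2,"ax":0,"ay":0,"az":0,"grip":0.2},
    {"dx":0.001,"dy":0,"dz":-0.22,"ax":0,"ay":0,"az":0,"grip":0.2},
    {"dx":0.001,"dy":0,"dz":-0.233,"ax":0,"ay":0,"az":0,"grip":0.25},
    {"dx":0.001,"dy":0,"dz":-0.233,"ax":0,"ay":0,"az":0,"grip":0.3},
    {"dx":0.001,"dy":0,"dz":-0.233,"ax":0,"ay":0,"az":0,"grip":0.36},
    {"dx":0.001,"dy":0,"dz":-0.233,"ax":0,"ay":0,"az":0,"grip":0.4},
    {"dx":0.001,"dy":0,"dz":-0.233,"ax":0,"ay":0,"az":0,"grip":0.42},
    {"dx":0.001,"dy":0,"dz":-0.233,"ax":0,"ay":0,"az":0,"grip":0.42}
  ],
  "grip_force": 20
}}

```text
t: 11.08
position: [0.4928, -0.0444, 0.0396]
orientation: [[-0.151, 0.989, 0.002], [0.989, 0.151, 0.0], [-0.0, 0.002, -1.0]]
contact_force: [0.8, 0.0, -0.7]
opening: 0.0493
grasp_force: 0.0
```

Request:
{"op": "move_arm", "data": {
  "series": [
    {"dx":0,"dy":0,"dz":0,"ax":0,"ay":0,"az":0,"grip":0.44},
    {"dx":0,"dy":0,"dz":0,"ax":0,"ay":0,"az":0,"grip":0.45},
    {"dx":0,"dy":0,"dz":0,"ax":0,"ay":0,"az":0,"grip":0.46},
    {"dx":0,"dy":0,"dz":0,"ax":0,"ay":0,"az":0,"grip":0.47},
    {"dx":0,"dy":0,"dz":0,"ax":0,"ay":0,"az":0,"grip":0.48},
    {"dx":0,"dy":0,"dz":0,"ax":0,"ay":0,"az":0,"grip":0.49},
    {"dx":0,"dy":0,"dz":0,"ax":0,"ay":0,"az":0,"grip":0.5},
    {"dx":0,"dy":0,"dz":0,"ax":0,"ay":0,"az":0,"grip":0.52},
    {"dx":0,"dy":0,"dz":0,"ax":0,"ay":0,"az":0,"grip":0.54},
    {"dx":0,"dy":0,"dz":0,"ax":0,"ay":0,"az":0,"grip":0.56}
  ],
  "grip_force": 20
}}

```text
t: 11.92
position: [0.4912, -0.0446, 0.0387]
orientation: [[-0.15, 0.989, -0.002], [0.989, 0.15, 0.0], [0.001, -0.002, -1.0]]
contact_force: [-3.7, -0.7, 4.6]
opening: 0.0427
grasp_force: 19.6
```

Request:
{"op": "move_arm", "data": {
  "series": [
    {"dx":0,"dy":0,"dz":0.01,"ax":0,"ay":0,"az":0,"grip":0.56},
    {"dx":0,"dy":0,"dz":0.03,"ax":0,"ay":0,"az":0,"grip":0.56},
    {"dx":0,"dy":0,"dz":0.06,"ax":0,"ay":0,"az":0,"grip":0.56},
    {"dx":0,"dy":0,"dz":0.1,"ax":0,"ay":0,"az":0,"grip":0.56},
    {"dx":0,"dy":0,"dz":0.14,"ax":0,"ay":0,"az":0,"grip":0.56},
    {"dx":0,"dy":0,"dz":0.18,"ax":0,"ay":0,"az":0,"grip":0.56},
    {"dx":0,"dy":0.01,"dz":0.21,"ax":0,"ay":0,"az":0,"grip":0.56},
    {"dx":0.01,"dy":0.04,"dz":0.23,"ax":0,"ay":0,"az":0,"grip":0.56},
    {"dx":0.03,"dy":0.08,"dz":0.24,"ax":0,"ay":0,"az":0,"grip":0.56},
    {"dx":0.05,"dy":0.13,"dz":0.24,"ax":0,"ay":0,"az":0,"grip":0.56},
    {"dx":0.07,"dy":0.18,"dz":0.24,"ax":0,"ay":0,"az":0,"grip":0.56},
    {"dx":0.09,"dy":0.23,"dz":0.24,"ax":0,"ay":0,"az":0,"grip":0.56}
  ]
}}

```text
t: 12.92
position: [0.5382, 0.0719, 0.1601]
orientation: [[-0.15, 0.989, 0.002], [0.989, 0.15, 0.001], [0.0, 0.003, -1.0]]
contact_force: [1.2, 0.1, 0.3]
opening: 0.0427
grasp_force: 20.5
```

Request:
{"op": "move_arm", "data": {
  "series": [
    {"dx":0.015,"dy":0.05,"dz":0,"ax":0,"ay":0,"az":0,"grip":0.56},
    {"dx":0.025,"dy":0.08,"dz":0,"ax":0,"ay":0,"az":0,"grip":0.56},
    {"dx":0.03,"dy":0.1,"dz":0,"ax":0,"ay":0,"az":0,"grip":0.56},
    {"dx":0.03,"dy":0.104,"dz":0,"ax":0,"ay":0,"az":0,"grip":0.56},
    {"dx":0.03,"dy":0.104,"dz":0,"ax":0,"ay":0,"az":0,"grip":0.56},
    {"dx":0.03,"dy":0.104,"dz":0,"ax":0,"ay":0,"az":0,"grip":0.56},
    {"dx":0.03,"dy":0.104,"dz":0,"ax":0,"ay":0,"az":0,"grip":0.56}
  ]
}}

```text
t: 13.5
position: [0.552, 0.1207, 0.1589]
orientation: [[-0.148, 0.989, -0.0], [0.989, 0.148, -0.001], [-0.001, -0.0, -1.0]]
contact_force: [-0.6, -0.2, -1.4]
opening: 0.0427
grasp_force: 20.5
```

```bash
python3 eggpos.py w
python3 - <<'E'
from m import *
s=load('wrist');P=cloud(s)
cv2.imwrite('pics/w6.png',s['color'][:,:,::-1])
for n,x0 in(('three',(.5513,.1232)),('two',(.6077,.1683))):
    a=P[np.hypot(P[...,0]-x0[0],P[...,1]-x0[1])<.028]
    a=a[(a[:,2]>.076)&(a[:,2]<.084)]; print(n,len(a),circ(a[:,:2]) if len(a)>50 else '')
k=(P[...,2]>.085)&(P[...,2]<.14)&(np.hypot(P[...,0]-.5405,P[...,1]-.195)<.024)
egg(s,k,'brown')
E
```

```text
egg [0.5527 0.1211 0.1733] 0.4003565893003526 11282
13.55 [0.552  0.1209 0.1589] [ 0.683   0.4236 -0.6009] 20.5124294757843
three 901 (array([0.5518, 0.1237]), np.float64(0.018577550423592694))
two 1261 (array([0.6077, 0.1687]), np.float64(0.018616612444374812))
brown mid [0.5405 0.1949 0.0972] rms 0.3921760586983606 5193
```

View pics/w6.png

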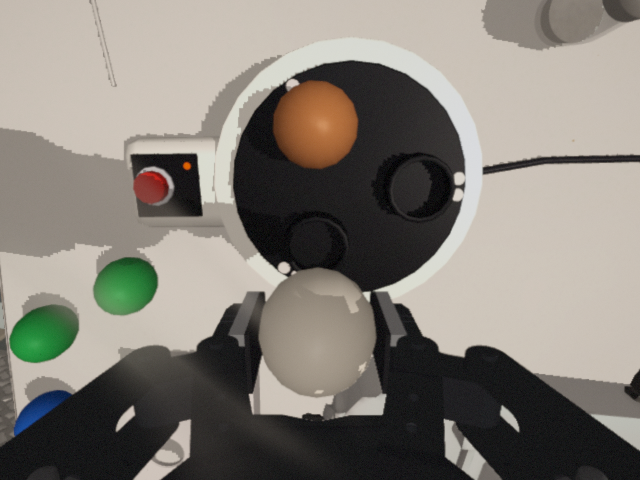

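The brown egg sits upright in the one-dot seat at (315,125). The white egg is held at (318,332), just short of the three-dot seat at (316,243), so I'll correct by 2 mm in y.

Request:
{"op": "move_arm", "data": {
  "series": [
    {"dx":-0.002,"dy":0.004,"dz":-0.02,"ax":0,"ay":0,"az":0,"grip":0.56},
    {"dx":-0.002,"dy":0.004,"dz":-0.05,"ax":0,"ay":0,"az":0,"grip":0.56},
    {"dx":-0.002,"dy":0.004,"dz":-0.08,"ax":0,"ay":0,"az":0,"grip":0.56},
    {"dx":-0.002,"dy":0.004,"dz":-0.1,"ax":0,"ay":0,"az":0,"grip":0.56},
    {"dx":-0.002,"dy":0.004,"dz":-0.115,"ax":0,"ay":0,"az":0,"grip":0.56},
    {"dx":-0.002,"dy":0.004,"dz":-0.125,"ax":0,"ay":0,"az":0,"grip":0.56},
    {"dx":-0.002,"dy":0.004,"dz":-0.135,"ax":0,"ay":0,"az":0,"grip":0.56},
    {"dx":-0.002,"dy":0.004,"dz":-0.142,"ax":0,"ay":0,"az":0,"grip":0.56},
    {"dx":-0.002,"dy":0.004,"dz":-0.145,"ax":0,"ay":0,"az":0,"grip":0.56},
    {"dx":-0.002,"dy":0.004,"dz":-0.146,"ax":0,"ay":0,"az":0,"grip":0.56},
    {"dx":-0.002,"dy":0.004,"dz":-0.146,"ax":0,"ay":0,"az":0,"grip":0.56}
  ]
}}

```text
t: 14.47
position: [0.5514, 0.1246, 0.086]
orientation: [[-0.151, 0.989, 0.001], [0.989, 0.151, 0.0], [0.0, 0.001, -1.0]]
contact_force: [-0.4, -0.2, -0.7]
opening: 0.0425
grasp_force: 20.5
```

Request:
{"op": "move_arm", "data": {
  "series": [
    {"dx":0,"dy":0,"dz":-0.001,"ax":0,"ay":0,"az":0,"grip":0.56},
    {"dx":0,"dy":0,"dz":-0.002,"ax":0,"ay":0,"az":0,"grip":0.56},
    {"dx":0,"dy":0,"dz":-0.003,"ax":0,"ay":0,"az":0,"grip":0.56},
    {"dx":0,"dy":0,"dz":-0.004,"ax":0,"ay":0,"az":0,"grip":0.56},
    {"dx":0,"dy":0,"dz":-0.004,"ax":0,"ay":0,"az":0,"grip":0.56}
  ]
}}

```text
t: 14.88
position: [0.5517, 0.124, 0.0845]
orientation: [[-0.15, 0.989, 0.001], [0.989, 0.15, -0.0], [-0.0, 0.001, -1.0]]
contact_force: [-0.9, -2.0, 5.6]
opening: 0.0428
grasp_force: 20.9
```

```bash
python3 eggpos.py w
```

```text
egg [0.5523 0.1242 0.0988] 0.6348625418720959 11275
14.9333 [0.5516 0.124  0.0845] [-1.0848 -1.9606  6.2784] 20.891738533973694
```

Request:
{"op": "move_arm", "data": {
  "series": [
    {"dx":-0.001,"dy":-0.002,"dz":0,"ax":0,"ay":0,"az":0,"grip":0.56},
    {"dx":-0.001,"dy":-0.003,"dz":-0.001,"ax":0,"ay":0,"az":0,"grip":0.56},
    {"dx":-0.001,"dy":-0.003,"dz":-0.001,"ax":0,"ay":0,"az":0,"grip":0.56}
  ]
}}

```text
t: 15.18
position: [0.5508, 0.1229, 0.0833]
orientation: [[-0.15, 0.989, 0.001], [0.989, 0.15, -0.0], [-0.0, 0.0, -1.0]]
contact_force: [-0.0, -0.7, 1.0]
opening: 0.0424
grasp_force: 20.6
```

Request:
{"op": "move_arm", "data": {
  "series": [
    {"dx":0,"dy":0,"dz":-0.001,"ax":0,"ay":0,"az":0,"grip":0.56},
    {"dx":0,"dy":0,"dz":-0.002,"ax":0,"ay":0,"az":0,"grip":0.56},
    {"dx":0,"dy":0,"dz":-0.002,"ax":0,"ay":0,"az":0,"grip":0.56}
  ]
}}

```text
t: 15.43
position: [0.5511, 0.1226, 0.0827]
orientation: [[-0.15, 0.989, 0.001], [0.989, 0.15, -0.0], [-0.0, 0.001, -1.0]]
contact_force: [-0.1, -1.8, 3.8]
opening: 0.0428
grasp_force: 20.9
```

```bash
python3 eggpos.py w
```

```text
egg [0.5517 0.1228 0.097 ] 0.7219991518628069 11259
15.4833 [0.551  0.1226 0.0827] [-0.285  -2.2223  5.1365] 20.8976948261261
```

Seated at the same height as the brown egg (z 0.097), so I'll release.

Request:
{"op": "move_arm", "data": {
  "series": [
    {"dx":0,"dy":0,"dz":0,"ax":0,"ay":0,"az":0,"grip":0.52},
    {"dx":0,"dy":0,"dz":0,"ax":0,"ay":0,"az":0,"grip":0.5},
    {"dx":0,"dy":0,"dz":0,"ax":0,"ay":0,"az":0,"grip":0.48},
    {"dx":0,"dy":0,"dz":0,"ax":0,"ay":0,"az":0,"grip":0.46},
    {"dx":0,"dy":0,"dz":0,"ax":0,"ay":0,"az":0,"grip":0.43},
    {"dx":0,"dy":0,"dz":0,"ax":0,"ay":0,"az":0,"grip":0.4},
    {"dx":0,"dy":0,"dz":0,"ax":0,"ay":0,"az":0,"grip":0.36},
    {"dx":0,"dy":0,"dz":0,"ax":0,"ay":0,"az":0,"grip":0.32},
    {"dx":0,"dy":0,"dz":0,"ax":0,"ay":0,"az":0,"grip":0.28},
    {"dx":0,"dy":0,"dz":0,"ax":0,"ay":0,"az":0,"grip":0.24}
  ]
}}

```text
t: 16.32
position: [0.5506, 0.123, 0.0822]
orientation: [[-0.15, 0.989, -0.0], [0.989, 0.15, -0.0], [-0.0, -0.0, -1.0]]
contact_force: [0.1, 0.5, 0.0]
opening: 0.0648
grasp_force: 0.0
```

```bash
python3 eggpos.py w
```

```text
egg [0.5517 0.1229 0.0972] 0.660180233554471 11115
16.3667 [0.5507 0.1231 0.0823] [-0.3163 -0.1872 -0.0269] 0.0
```

Request:
{"op": "move_arm", "data": {
  "series": [
    {"dx":0,"dy":0,"dz":0.03,"ax":0,"ay":0,"az":0,"grip":0.2},
    {"dx":0,"dy":0,"dz":0.08,"ax":0,"ay":0,"az":0,"grip":0.2},
    {"dx":0,"dy":0,"dz":0.14,"ax":0,"ay":0,"az":0,"grip":0.2},
    {"dx":0,"dy":0,"dz":0.21,"ax":0,"ay":0,"az":0,"grip":0.2},
    {"dx":0,"dy":0.03,"dz":0.27,"ax":0,"ay":0,"az":0,"grip":0.2},
    {"dx":-0.02,"dy":0.1,"dz":0.28,"ax":0,"ay":0,"az":0,"grip":0.2},
    {"dx":-0.03,"dy":0.18,"dz":0.28,"ax":0,"ay":0,"az":0,"grip":0.2},
    {"dx":-0.05,"dy":0.26,"dz":0.28,"ax":0,"ay":0,"az":0,"grip":0.2},
    {"dx":-0.06,"dy":0.34,"dz":0.28,"ax":0,"ay":0,"az":0,"grip":0.2},
    {"dx":-0.07,"dy":0.41,"dz":0.28,"ax":0,"ay":0,"az":0,"grip":0.2},
    {"dx":-0.086,"dy":0.48,"dz":0.28,"ax":0,"ay":0,"az":0,"grip":0.2},
    {"dx":-0.086,"dy":0.534,"dz":0.28,"ax":0,"ay":0,"az":0,"grip":0.2}
  ]
}}

```text
t: 17.37
position: [0.5052, 0.3939, 0.2221]
orientation: [[-0.154, 0.988, -0.002], [0.988, 0.154, 0.001], [0.001, -0.001, -1.0]]
contact_force: [0.4, 0.6, 0.0]
opening: 0.0682
grasp_force: 0.0
```

Request:
{"op": "move_arm", "data": {
  "series": [
    {"dx":0,"dy":0,"dz":0,"ax":0,"ay":0,"az":0,"grip":0.2},
    {"dx":0,"dy":0,"dz":0,"ax":0,"ay":0,"az":0,"grip":0.2},
    {"dx":0,"dy":0,"dz":0,"ax":0,"ay":0,"az":0,"grip":0.2}
  ]
}}

```text
t: 17.62
position: [0.508, 0.3889, 0.2221]
orientation: [[-0.15, 0.989, 0.0], [0.989, 0.15, -0.001], [-0.001, -0.0, -1.0]]
contact_force: [-0.4, -0.5, -0.3]
opening: 0.0682
grasp_force: 0.0
```

Run:
```python
from m import *
s=snap('wrist','w7');P=cloud(s);st=manip.observe();print(st['t'],st['position'],st['orientation'])
g=s['color'].max(2);print(g[240,320],P[240,320])
k=(P[...,2]>.11)&(P[...,2]<.13)&(np.hypot(P[...,0]-.51,P[...,1]-.39)<.03);a=P[k];print('knob',k.sum(),a.mean(0),(a.min(0)+a.max(0))/2,np.ptp(a,axis=0),np.argwhere(k).mean(0)[::-1])
k=(P[...,2]>.075)&(P[...,2]<.1)&(np.hypot(P[...,0]-.51,P[...,1]-.39)<.09);a=P[k];print('roof',len(a),np.median(a,axis=0))
```

```text
17.6667 [0.5083 0.3882 0.2223] [[-0.1483  0.9889  0.0002]
 [ 0.9889  0.1483 -0.001 ]
 [-0.001   0.     -1.    ]]
10 [0.5106 0.3893 0.1164]
knob 1026 [0.5142 0.3951 0.1161] [0.5143 0.394  0.1143] [0.0248 0.0253 0.0085] [326.4766 232.5721]
roof 18762 [0.5122 0.4016 0.0828]
```

View pics/w7.png

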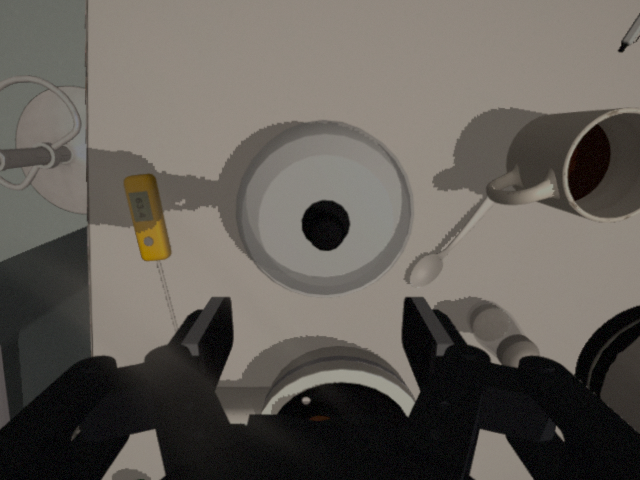

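The knob is at (326,225) on the cover's roof, with clear space on both sides for the fingers.

Run:
```python
from m import *
s=load('wrist');P=cloud(s)
k=(P[...,2]>.114)&(P[...,2]<.13)&(np.hypot(P[...,0]-.51,P[...,1]-.39)<.03)
h=cv2.convexHull(np.argwhere(k)[:,::-1].astype(np.int32))[:,0];print('top',circ(onplane(s,h,.118)[:,:2]),np.median(P[k][:,2]))
m=comp(s['color'].max(2)<40,(326,225));q=P[m];q=q[(q[:,2]>.09)&(q[:,2]<.13)];print(len(q),[(q.min(0)+q.max(0))/2])
# rim on the table: cover points
k=(P[...,2]>.02)&(P[...,2]<.07)&(np.hypot(P[...,0]-.514,P[...,1]-.394)<.1);a=P[k];r=circ(a[:,:2]);print('wall',len(a),r)
```

```text
top (array([0.5143, 0.395 ]), np.float64(0.011992392718211911)) 0.1165605977631413
1080 [array([0.5143, 0.3946, 0.1086])]
wall 2617 (array([0.514 , 0.3941]), np.float64(0.0715287359737562))
```

Request:
{"op": "move_arm", "data": {
  "series": [
    {"dx":0.012,"dy":0.012,"dz":-0.06,"ax":0,"ay":0,"az":0,"grip":0.3},
    {"dx":0.012,"dy":0.012,"dz":-0.12,"ax":0,"ay":0,"az":0,"grip":0.35},
    {"dx":0.012,"dy":0.012,"dz":-0.18,"ax":0,"ay":0,"az":0,"grip":0.35},
    {"dx":0.012,"dy":0.012,"dz":-0.22,"ax":0,"ay":0,"az":0,"grip":0.35},
    {"dx":0.012,"dy":0.012,"dz":-0.245,"ax":0,"ay":0,"az":0,"grip":0.4},
    {"dx":0.012,"dy":0.012,"dz":-0.26,"ax":0,"ay":0,"az":0,"grip":0.5},
    {"dx":0.012,"dy":0.012,"dz":-0.267,"ax":0,"ay":0,"az":0,"grip":0.55},
    {"dx":0.012,"dy":0.012,"dz":-0.267,"ax":0,"ay":0,"az":0,"grip":0.6},
    {"dx":0.012,"dy":0.012,"dz":-0.267,"ax":0,"ay":0,"az":0,"grip":0.64},
    {"dx":0.012,"dy":0.012,"dz":-0.267,"ax":0,"ay":0,"az":0,"grip":0.7},
    {"dx":0.012,"dy":0.012,"dz":-0.267,"ax":0,"ay":0,"az":0,"grip":0.8},
    {"dx":0.012,"dy":0.012,"dz":-0.267,"ax":0,"ay":0,"az":0,"grip":0.9}
  ],
  "grip_force": 40
}}

```text
t: 18.67
position: [0.514, 0.3965, 0.0901]
orientation: [[-0.151, 0.989, 0.001], [0.989, 0.151, 0.001], [0.001, 0.001, -1.0]]
contact_force: [-2.2, -1.8, 4.8]
opening: 0.0238
grasp_force: 39.2
```

Request:
{"op": "move_arm", "data": {
  "series": [
    {"dx":0,"dy":0,"dz":0,"ax":0,"ay":0,"az":0,"grip":0.9},
    {"dx":0,"dy":0,"dz":0,"ax":0,"ay":0,"az":0,"grip":0.9},
    {"dx":0,"dy":0,"dz":0,"ax":0,"ay":0,"az":0,"grip":0.9}
  ]
}}

```text
t: 18.92
position: [0.514, 0.3965, 0.09]
orientation: [[-0.151, 0.989, 0.001], [0.989, 0.151, 0.001], [0.001, 0.001, -1.0]]
contact_force: [-3.1, -1.7, 6.1]
opening: 0.0242
grasp_force: 39.3
```

Request:
{"op": "move_arm", "data": {
  "series": [
    {"dx":0,"dy":0,"dz":0.01,"ax":0,"ay":0,"az":0,"grip":0.9},
    {"dx":0,"dy":0,"dz":0.04,"ax":0,"ay":0,"az":0,"grip":0.9},
    {"dx":0,"dy":0,"dz":0.09,"ax":0,"ay":0,"az":0,"grip":0.9},
    {"dx":0,"dy":0,"dz":0.15,"ax":0,"ay":0,"az":0,"grip":0.9},
    {"dx":0,"dy":0,"dz":0.21,"ax":0,"ay":0,"az":0,"grip":0.9},
    {"dx":0,"dy":0,"dz":0.27,"ax":0,"ay":0,"az":0,"grip":0.9},
    {"dx":0,"dy":0,"dz":0.31,"ax":0,"ay":0,"az":0,"grip":0.9},
    {"dx":0,"dy":-0.02,"dz":0.32,"ax":0,"ay":0,"az":0,"grip":0.9},
    {"dx":0.01,"dy":-0.06,"dz":0.32,"ax":0,"ay":0,"az":0,"grip":0.9},
    {"dx":0.03,"dy":-0.12,"dz":0.32,"ax":0,"ay":0,"az":0,"grip":0.9},
    {"dx":0.04,"dy":-0.18,"dz":0.32,"ax":0,"ay":0,"az":0,"grip":0.9},
    {"dx":0.05,"dy":-0.24,"dz":0.32,"ax":0,"ay":0,"az":0,"grip":0.9}
  ]
}}

```text
t: 19.92
position: [0.5382, 0.2735, 0.248]
orientation: [[-0.15, 0.989, -0.001], [0.989, 0.15, -0.001], [-0.001, -0.001, -1.0]]
contact_force: [0.7, 0.1, -0.6]
opening: 0.0241
grasp_force: 39.5
```

Request:
{"op": "move_arm", "data": {
  "series": [
    {"dx":0.01,"dy":-0.06,"dz":0,"ax":0,"ay":0,"az":0,"grip":0.9},
    {"dx":0.02,"dy":-0.11,"dz":0,"ax":0,"ay":0,"az":0,"grip":0.9},
    {"dx":0.04,"dy":-0.16,"dz":0,"ax":0,"ay":0,"az":0,"grip":0.9},
    {"dx":0.05,"dy":-0.2,"dz":0,"ax":0,"ay":0,"az":0,"grip":0.9},
    {"dx":0.055,"dy":-0.22,"dz":0,"ax":0,"ay":0,"az":0,"grip":0.9},
    {"dx":0.055,"dy":-0.225,"dz":0,"ax":0,"ay":0,"az":0,"grip":0.9},
    {"dx":0.055,"dy":-0.225,"dz":0,"ax":0,"ay":0,"az":0,"grip":0.9},
    {"dx":0.055,"dy":-0.225,"dz":0,"ax":0,"ay":0,"az":0,"grip":0.9},
    {"dx":0.055,"dy":-0.225,"dz":0,"ax":0,"ay":0,"az":0,"grip":0.9}
  ]
}}

```text
t: 20.67
position: [0.5655, 0.1655, 0.2485]
orientation: [[-0.153, 0.988, -0.001], [0.988, 0.153, 0.001], [0.001, -0.001, -1.0]]
contact_force: [-0.3, -0.2, -0.5]
opening: 0.0242
grasp_force: 39.5
```

Run:
```python
from m import *
st=manip.observe();print(st['t'],st['position'],st['opening'],st['grasp_force'])
s=snap('wrist','w8');P=cloud(s)
t=snap('top','t8');
x,y,z=st['position'];
for nm,Q in(('wrist',P),('top',cloud(t))):
    for lo,hi in((-.075,-.035),(-.008,.0)):
        k=(Q[...,2]>z+lo)&(Q[...,2]<z+hi)&(np.hypot(Q[...,0]-x,Q[...,1]-y)<.085);a=Q[k]
        if len(a)>50: print(nm,lo,len(a),a.min(0),a.max(0),circ(a[:,:2]),np.median(a[:,2]))
    k=(Q[...,2]>z-.02)&(Q[...,2]<z+.006)&(np.hypot(Q[...,0]-x,Q[...,1]-y)<.05);a=Q[k]
    if len(a)>200:
        A=np.c_[a[:,:2]-[x,y],np.ones(len(a))];r=np.linalg.lstsq(A,a[:,2],rcond=None)[0]
        k2=abs(A@r-a[:,2])<.003;r=np.linalg.lstsq(A[k2],a[k2,2],rcond=None)[0];print(nm,'roof plane',r,k2.sum())
```

```text
20.6667 [0.5655 0.1655 0.2485] 0.024220384848616057 39.48067357996479
wrist -0.075 1056 [0.4904 0.165  0.1737] [0.6409 0.2406 0.2135] (array([0.5661, 0.1639]), np.float64(0.07467584585370318)) 0.21155062662540675
wrist -0.008 26374 [0.5108 0.1095 0.2405] [0.6209 0.2176 0.2483] (array([0.5658, 0.1634]), np.float64(0.03983291773810231)) 0.24151637511140273
wrist roof plane [-0.0053 -0.0054  0.2416] 25044
top -0.075 147 [0.4949 0.0859 0.1736] [0.6307 0.1303 0.2134] (array([0.5645, 0.1611]), np.float64(0.07445093747080317)) 0.19543079343071756
top -0.008 279 [0.5205 0.1063 0.2405] [0.6139 0.1382 0.2476] (array([0.5678, 0.1365]), np.float64(0.02637405103370767)) 0.24256854985456144
top roof plane [ 0.0013 -0.026   0.2412] 188
```

View pics/w8.png

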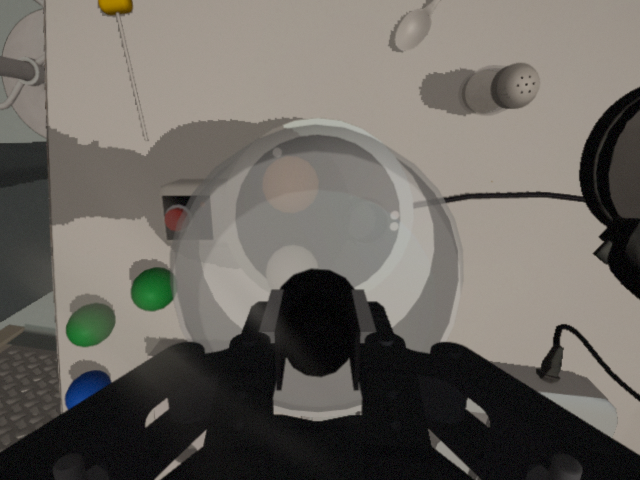

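The held cover is level over the cooker, with both eggs visible through it, and needs only about a 1.5 mm y correction.

Request:
{"op": "move_arm", "data": {
  "series": [
    {"dx":0.001,"dy":-0.003,"dz":-0.02,"ax":0,"ay":0,"az":0,"grip":0.9},
    {"dx":0.001,"dy":-0.003,"dz":-0.05,"ax":0,"ay":0,"az":0,"grip":0.9},
    {"dx":0.001,"dy":-0.003,"dz":-0.08,"ax":0,"ay":0,"az":0,"grip":0.9},
    {"dx":0.001,"dy":-0.003,"dz":-0.11,"ax":0,"ay":0,"az":0,"grip":0.9},
    {"dx":0.001,"dy":-0.003,"dz":-0.135,"ax":0,"ay":0,"az":0,"grip":0.9},
    {"dx":0.001,"dy":-0.003,"dz":-0.155,"ax":0,"ay":0,"az":0,"grip":0.9},
    {"dx":0.001,"dy":-0.003,"dz":-0.17,"ax":0,"ay":0,"az":0,"grip":0.9},
    {"dx":0.001,"dy":-0.003,"dz":-0.175,"ax":0,"ay":0,"az":0,"grip":0.9},
    {"dx":0.001,"dy":-0.003,"dz":-0.175,"ax":0,"ay":0,"az":0,"grip":0.9},
    {"dx":0.001,"dy":-0.003,"dz":-0.175,"ax":0,"ay":0,"az":0,"grip":0.9}
  ]
}}

```text
t: 21.6
position: [0.5671, 0.1621, 0.1617]
orientation: [[-0.15, 0.989, 0.001], [0.989, 0.15, 0.0], [0.0, 0.001, -1.0]]
contact_force: [-0.8, 0.3, -0.5]
opening: 0.0238
grasp_force: 39.5
```

```bash
cat > cov.py <<'E'
from m import *
s=snap('wrist');P=cloud(s);st=manip.observe();x,y,z=st['position'];print(st['t'],st['position'],st['contact_force'])
k=(P[...,2]>z-.075)&(P[...,2]<z-.03)&(np.hypot(P[...,0]-x,P[...,1]-y)<.085);a=P[k];print('cover wall',len(a),circ(a[:,:2]))
k=(P[...,2]>z-.012)&(P[...,2]<z)&(np.hypot(P[...,0]-x,P[...,1]-y)<.055);a=P[k];print('roof',circ(a[:,:2])[0] if len(a) else 0,np.median(a[:,2]))
E
python3 cov.py
```

```text
21.65 [0.5672 0.1621 0.1619] [-0.0166  0.3879 -2.033 ]
cover wall 2737 (array([0.5677, 0.1605]), np.float64(0.07337530150903782))
roof [0.5672 0.163 ] 0.1545565610115477
```

Request:
{"op": "move_arm", "data": {
  "series": [
    {"dx":0,"dy":0,"dz":-0.004,"ax":0,"ay":0,"az":0,"grip":0.9},
    {"dx":0,"dy":0,"dz":-0.008,"ax":0,"ay":0,"az":0,"grip":0.9},
    {"dx":0,"dy":0,"dz":-0.011,"ax":0,"ay":0,"az":0,"grip":0.9},
    {"dx":0,"dy":0,"dz":-0.013,"ax":0,"ay":0,"az":0,"grip":0.9},
    {"dx":0,"dy":0,"dz":-0.015,"ax":0,"ay":0,"az":0,"grip":0.9},
    {"dx":0,"dy":0,"dz":-0.015,"ax":0,"ay":0,"az":0,"grip":0.9}
  ]
}}

```text
t: 22.15
position: [0.5665, 0.162, 0.1536]
orientation: [[-0.151, 0.989, -0.0], [0.989, 0.151, -0.0], [-0.0, -0.0, -1.0]]
contact_force: [0.2, 0.1, -1.3]
opening: 0.0243
grasp_force: 39.5
```

Request:
{"op": "move_arm", "data": {
  "series": [
    {"dx":0,"dy":0,"dz":-0.002,"ax":0,"ay":0,"az":0,"grip":0.9},
    {"dx":0,"dy":0,"dz":-0.004,"ax":0,"ay":0,"az":0,"grip":0.9},
    {"dx":0,"dy":0,"dz":-0.006,"ax":0,"ay":0,"az":0,"grip":0.9},
    {"dx":0,"dy":0,"dz":-0.008,"ax":0,"ay":0,"az":0,"grip":0.9},
    {"dx":0,"dy":0,"dz":-0.008,"ax":0,"ay":0,"az":0,"grip":0.9}
  ]
}}

```text
t: 22.57
position: [0.5665, 0.162, 0.1495]
orientation: [[-0.15, 0.989, -0.0], [0.989, 0.15, -0.0], [-0.0, -0.0, -1.0]]
contact_force: [0.5, 0.4, -1.2]
opening: 0.0241
grasp_force: 39.5
```

Already inside the carrier edge with no contact, so I'll ease down the last bit.

Request:
{"op": "move_arm", "data": {
  "series": [
    {"dx":0,"dy":0,"dz":-0.002,"ax":0,"ay":0,"az":0,"grip":0.9},
    {"dx":0,"dy":0,"dz":-0.003,"ax":0,"ay":0,"az":0,"grip":0.9},
    {"dx":0,"dy":0,"dz":-0.004,"ax":0,"ay":0,"az":0,"grip":0.9},
    {"dx":0,"dy":0,"dz":-0.004,"ax":0,"ay":0,"az":0,"grip":0.9}
  ]
}}

```text
t: 22.9
position: [0.5668, 0.1619, 0.1482]
orientation: [[-0.15, 0.989, 0.0], [0.989, 0.15, 0.0], [0.0, 0.0, -1.0]]
contact_force: [-1.1, -0.3, 3.1]
opening: 0.0237
grasp_force: 39.8
```

```bash
python3 cov.py
```

```text
22.95 [0.5667 0.1619 0.1482] [-1.4159 -1.0277  2.5306]
cover wall 2610 (array([0.5674, 0.1604]), np.float64(0.07349673022623927))
roof [0.5667 0.1629] 0.1411239096187532
```

Request:
{"op": "move_arm", "data": {
  "series": [
    {"dx":0,"dy":0,"dz":-0.001,"ax":0,"ay":0,"az":0,"grip":0.7},
    {"dx":0,"dy":0,"dz":-0.001,"ax":0,"ay":0,"az":0,"grip":0.65},
    {"dx":0,"dy":0,"dz":-0.001,"ax":0,"ay":0,"az":0,"grip":0.55},
    {"dx":0,"dy":0,"dz":-0.001,"ax":0,"ay":0,"az":0,"grip":0.45},
    {"dx":0,"dy":0,"dz":-0.001,"ax":0,"ay":0,"az":0,"grip":0.35},
    {"dx":0,"dy":0,"dz":-0.001,"ax":0,"ay":0,"az":0,"grip":0.35},
    {"dx":0,"dy":0,"dz":0.02,"ax":0,"ay":0,"az":0,"grip":0.35},
    {"dx":0,"dy":0,"dz":0.06,"ax":0,"ay":0,"az":0,"grip":0.35},
    {"dx":0,"dy":0,"dz":0.12,"ax":0,"ay":0,"az":0,"grip":0.35},
    {"dx":0,"dy":0,"dz":0.18,"ax":0,"ay":0,"az":0,"grip":0.35},
    {"dx":0,"dy":0,"dz":0.2,"ax":0,"ay":0,"az":0,"grip":0.5},
    {"dx":0,"dy":0,"dz":0.2,"ax":0,"ay":0,"az":0,"grip":0.7}
  ]
}}

```text
t: 23.95
position: [0.5686, 0.1623, 0.2515]
orientation: [[-0.15, 0.989, 0.006], [0.989, 0.15, 0.003], [0.002, 0.006, -1.0]]
contact_force: [1.1, 0.6, -0.4]
opening: 0.0324
grasp_force: 0.0
```

Request:
{"op": "move_arm", "data": {
  "series": [
    {"dx":-0.03,"dy":0,"dz":0,"ax":0,"ay":0,"az":0.1,"grip":1},
    {"dx":-0.08,"dy":-0.01,"dz":0,"ax":0,"ay":0,"az":0.25,"grip":1},
    {"dx":-0.13,"dy":-0.02,"dz":0,"ax":0,"ay":0,"az":0.4,"grip":1},
    {"dx":-0.18,"dy":-0.03,"dz":0,"ax":0,"ay":0,"az":0.55,"grip":1},
    {"dx":-0.22,"dy":-0.039,"dz":0,"ax":0,"ay":0,"az":0.7,"grip":1},
    {"dx":-0.254,"dy":-0.039,"dz":0,"ax":0,"ay":0,"az":0.85,"grip":1},
    {"dx":-0.254,"dy":-0.039,"dz":0,"ax":0,"ay":0,"az":1,"grip":1},
    {"dx":-0.254,"dy":-0.039,"dz":0,"ax":0,"ay":0,"az":1,"grip":1},
    {"dx":-0.254,"dy":-0.039,"dz":0,"ax":0,"ay":0,"az":1,"grip":1}
  ]
}}

```text
t: 24.7
position: [0.4394, 0.1424, 0.2473]
orientation: [[-0.804, 0.595, -0.001], [0.595, 0.804, -0.0], [0.0, -0.001, -1.0]]
contact_force: [0.4, 0.5, -0.6]
opening: -0.0002
grasp_force: 0.0
```

Request:
{"op": "move_arm", "data": {
  "series": [
    {"dx":0,"dy":0,"dz":0,"ax":0,"ay":0,"az":0.15,"grip":1},
    {"dx":0,"dy":0,"dz":0,"ax":0,"ay":0,"az":0.3,"grip":1},
    {"dx":0,"dy":0,"dz":0,"ax":0,"ay":0,"az":0.45,"grip":1},
    {"dx":0,"dy":0,"dz":0,"ax":0,"ay":0,"az":0.6,"grip":1},
    {"dx":0,"dy":0,"dz":0,"ax":0,"ay":0,"az":0.75,"grip":1},
    {"dx":0,"dy":0,"dz":0,"ax":0,"ay":0,"az":0.9,"grip":1},
    {"dx":0,"dy":0,"dz":-0.02,"ax":0,"ay":0,"az":1,"grip":1},
    {"dx":0,"dy":0,"dz":-0.08,"ax":0,"ay":0,"az":1,"grip":1},
    {"dx":0,"dy":0,"dz":-0.12,"ax":0,"ay":0,"az":1,"grip":1},
    {"dx":0,"dy":0,"dz":-0.14,"ax":0,"ay":0,"az":1,"grip":1},
    {"dx":0,"dy":0,"dz":-0.14,"ax":0,"ay":0,"az":1,"grip":1},
    {"dx":0,"dy":0,"dz":-0.14,"ax":0,"ay":0,"az":1,"grip":1}
  ]
}}

```text
t: 25.7
position: [0.44, 0.1424, 0.1776]
orientation: [[-0.989, -0.149, -0.001], [-0.149, 0.989, -0.001], [0.001, -0.001, -1.0]]
contact_force: [0.2, -0.3, 0.5]
opening: 0.0002
grasp_force: 0.0
```

Run:
```python
from m import *
st=manip.observe();print(st['t'],st['position'],st['orientation'],st['opening'])
s=snap('wrist','w9');P=cloud(s);im=s['color'].astype(int);R,G,B=im[...,0],im[...,1],im[...,2]
k=(R>90)&(G<50)&(B<50)&(P[...,2]>.06)&(P[...,2]<.075)&(np.hypot(P[...,0]-.44,P[...,1]-.1425)<.03);a=P[k];print('button',k.sum(),a.mean(0),(a.min(0)+a.max(0))/2,np.ptp(a,axis=0),np.argwhere(k).mean(0)[::-1])
for n,x0 in(('brown',(.5405,.195)),('white',(.5518,.123))): pass
k=(P[...,2]>.135)&(P[...,2]<.147)&(np.hypot(P[...,0]-.5667,P[...,1]-.162)<.07);a=P[k];print('roof',len(a),(a.min(0)+a.max(0))/2,np.median(a[:,2]))
A=np.c_[a[:,:2]-[.5667,.162],np.ones(len(a))];print(np.linalg.lstsq(A,a[:,2],rcond=None)[0])
```

```text
25.7 [0.44   0.1424 0.1776] [[-0.9888 -0.1489 -0.0006]
 [-0.1489  0.9888 -0.001 ]
 [ 0.0008 -0.0008 -1.    ]] 0.0002487496400929972
button 581 [0.4398 0.1422 0.0643] [0.4402 0.1422 0.0641] [0.0202 0.019  0.0043] [316.9656 236.0912]
roof 382 [0.5199 0.1555 0.1396] 0.14083404120940166
[ 0.1299 -0.0082  0.1466]
```

View pics/w9.png

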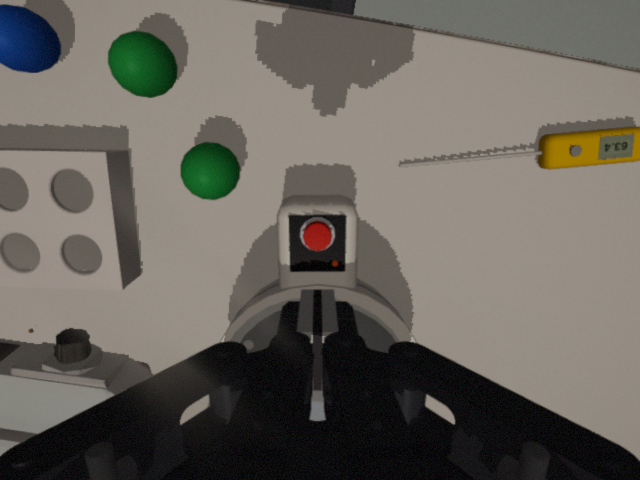

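The button at (317,236) lies directly under the closed fingers.

Request:
{"op": "move_arm", "data": {
  "series": [
    {"dx":-0.002,"dy":0,"dz":-0.05,"ax":0,"ay":0,"az":0,"grip":1},
    {"dx":-0.002,"dy":0,"dz":-0.11,"ax":0,"ay":0,"az":0,"grip":1},
    {"dx":-0.002,"dy":0,"dz":-0.16,"ax":0,"ay":0,"az":0,"grip":1},
    {"dx":-0.002,"dy":0,"dz":-0.19,"ax":0,"ay":0,"az":0,"grip":1},
    {"dx":-0.002,"dy":0,"dz":-0.21,"ax":0,"ay":0,"az":0,"grip":1},
    {"dx":-0.002,"dy":0,"dz":-0.217,"ax":0,"ay":0,"az":0,"grip":1},
    {"dx":-0.002,"dy":0,"dz":-0.217,"ax":0,"ay":0,"az":0,"grip":1},
    {"dx":-0.002,"dy":0,"dz":-0.217,"ax":0,"ay":0,"az":0,"grip":1}
  ]
}}

```text
t: 26.42
position: [0.4396, 0.1429, 0.0703]
orientation: [[-0.989, -0.15, 0.002], [-0.15, 0.989, 0.001], [-0.002, 0.001, -1.0]]
contact_force: [0.1, 0.4, 0.2]
opening: -0.0002
grasp_force: 0.0
```

Request:
{"op": "move_arm", "data": {
  "series": [
    {"dx":0,"dy":0,"dz":-0.004,"ax":0,"ay":0,"az":0,"grip":1},
    {"dx":0,"dy":0,"dz":-0.008,"ax":0,"ay":0,"az":0,"grip":1},
    {"dx":0,"dy":0,"dz":-0.012,"ax":0,"ay":0,"az":0,"grip":1},
    {"dx":0,"dy":0,"dz":-0.015,"ax":0,"ay":0,"az":0,"grip":1},
    {"dx":0,"dy":0,"dz":-0.018,"ax":0,"ay":0,"az":0,"grip":1},
    {"dx":0,"dy":0,"dz":-0.018,"ax":0,"ay":0,"az":0,"grip":1}
  ]
}}

```text
t: 26.92
position: [0.4392, 0.1428, 0.0604]
orientation: [[-0.989, -0.151, 0.001], [-0.151, 0.989, 0.0], [-0.001, 0.0, -1.0]]
contact_force: [0.5, 1.1, 1.7]
opening: -0.0001
grasp_force: 0.7
```

Request:
{"op": "move_arm", "data": {
  "series": [
    {"dx":0,"dy":0,"dz":-0.002,"ax":0,"ay":0,"az":0,"grip":1},
    {"dx":0,"dy":0,"dz":-0.004,"ax":0,"ay":0,"az":0,"grip":1},
    {"dx":0,"dy":0,"dz":-0.005,"ax":0,"ay":0,"az":0,"grip":1},
    {"dx":0,"dy":0,"dz":-0.005,"ax":0,"ay":0,"az":0,"grip":1}
  ]
}}

```text
t: 27.25
position: [0.4392, 0.1428, 0.0589]
orientation: [[-0.989, -0.15, 0.0], [-0.15, 0.989, 0.001], [-0.001, 0.001, -1.0]]
contact_force: [-2.0, -1.1, 15.6]
opening: -0.0001
grasp_force: 8.2
```

Hard stop reached (15.6 N). I'll rise straight up, back off, and check.

Request:
{"op": "move_arm", "data": {
  "series": [
    {"dx":0,"dy":0,"dz":0.02,"ax":0,"ay":0,"az":0,"grip":1},
    {"dx":0,"dy":0,"dz":0.07,"ax":0,"ay":0,"az":0,"grip":1},
    {"dx":0,"dy":0,"dz":0.14,"ax":0,"ay":0,"az":0,"grip":1},
    {"dx":0,"dy":0,"dz":0.21,"ax":0,"ay":0,"az":0,"grip":1},
    {"dx":0,"dy":0,"dz":0.28,"ax":0,"ay":0,"az":0,"grip":1},
    {"dx":-0.03,"dy":0,"dz":0.34,"ax":0,"ay":0,"az":0,"grip":1},
    {"dx":-0.03,"dy":0,"dz":0.36,"ax":0,"ay":0,"az":0,"grip":1},
    {"dx":-0.03,"dy":0,"dz":0.36,"ax":0,"ay":0,"az":0,"grip":1},
    {"dx":-0.03,"dy":0,"dz":0.36,"ax":0,"ay":0,"az":0,"grip":1}
  ]
}}

```text
t: 28.0
position: [0.4234, 0.1425, 0.2374]
orientation: [[-0.989, -0.151, -0.0], [-0.151, 0.989, 0.0], [0.0, 0.0, -1.0]]
contact_force: [-0.3, 0.6, -0.4]
opening: -0.0001
grasp_force: 0.0
```

Run:
```python
from m import *
st=manip.observe();print(st['t'],st['position'])
s=snap('wrist','w10');P=cloud(s);im=s['color'].astype(int);R,G,B=im[...,0],im[...,1],im[...,2]
k=(R>90)&(G<50)&(B<50)&(np.hypot(P[...,0]-.44,P[...,1]-.1425)<.02);a=P[k];print('button z',k.sum(),np.median(a,axis=0))
for n in('wrist','side'):
    Q=P if n=='wrist' else cloud(snap('side','s10'))
    k=(Q[...,2]>.137)&(Q[...,2]<.146)&(np.hypot(Q[...,0]-.5667,Q[...,1]-.162)<.056);a=Q[k]
    if len(a)>30:
        A=np.c_[a[:,:2]-[.5667,.162],np.ones(len(a))];print(n,'roof',len(a),np.linalg.lstsq(A,a[:,2],rcond=None)[0],(a.min(0)+a.max(0))/2)
    k=(Q[...,2]>.15)&(Q[...,2]<.185)&(np.hypot(Q[...,0]-.5667,Q[...,1]-.162)<.03);a=Q[k]
    if len(a): print('knob',len(a),(a.min(0)+a.max(0))/2,a.max(0))
```

```text
28.0 [0.4234 0.1425 0.2374]
button z 345 [0.4398 0.1421 0.0582]
wrist roof 358 [ 0.0997 -0.0521  0.1434] [0.5505 0.1636 0.1427]
knob 2 [0.5574 0.1604 0.1503] [0.5574 0.1607 0.1504]
side roof 659 [ 0.0094 -0.0031  0.1423] [0.5658 0.1599 0.1418]
knob 136 [0.5646 0.1565 0.164 ] [0.577  0.1692 0.1775]
```

View pics/s10.png

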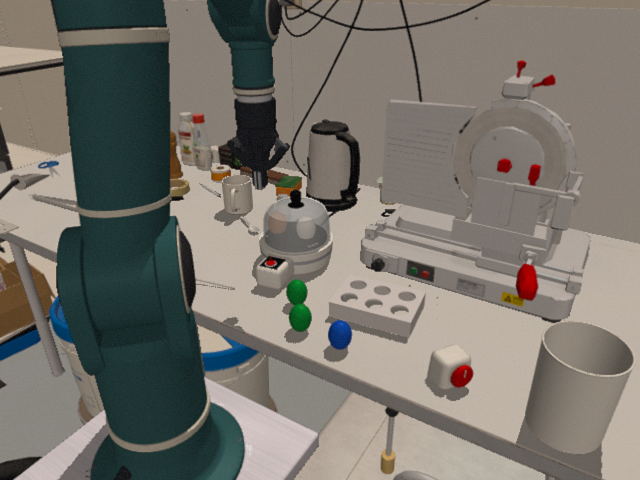

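The side view shows the cover level on the cooker at (297,222), roof at z 0.142, and the button down (z 0.058). The eggs are gone from the rack and the arm is clear, so I'll hand in.

```bash
python3 -c "
from rig import manip
print(manip.finish_job())"
```

```text
the job is handed in; nothing more can be done
None
```

The job is handed in: the brown egg is in the one-dot seat, the white egg in the three-dot seat, the cover is level on the cooker and the start button is fully in; the hand-in returned no verdict.

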